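# Put the muddled refrigeration parts back into their colour-coded holders

## Task

The four refrigeration parts have been put back into the wrong holders: swap them round so that every part stands upright inside the holder that has the colour of its top (blue, red, yellow, green). The empty white holder is free for parking a part on the way and must be empty again at the end. Set the parts down rather than dropping them, let none tip over, and leave the other things on the bench where they are.

Things in the scene. Friction and masses are not known exactly. Their poses are not given: they have to be found in the camera images.
- capacitor_mid (a point): Start capacitor: upright black cylinder 42 mm across and 72 mm tall with a BLUE top 12 mm thick (two thin brass tabs stand 6 mm above it). The point is at its centre, 36 mm above its underside; z up. 0.12 kg.
- valve_mid (a point): Shut-off valve: upright brass body with a RED cap, 68 mm tall; round foot 46 mm across up to 17 mm above its underside, from there to the top a straight round body 36 mm across (the top 16 mm is the red cap). The point is at its centre, 34 mm above its underside; z up. 0.25 kg.
- relay_mid (a point): Starter relay: upright black box with a YELLOW lid (12 mm thick), 40 mm along its x, 36 mm along its y, 68 mm tall; straight flat sides. The point is at its centre, 34 mm above its underside; x and y along its sides, z up. 0.12 kg.
- drier_mid (a point): Filter drier: upright white cylinder 40 mm across and 70 mm tall with a GREEN top 12 mm thick; a copper stub 10 mm across stands 8 mm above that. The point is at the centre of the cylinder, 35 mm above its underside; z up. 0.2 kg.
- holder_blue: Blue holder: fixed round holder like a shallow cup, blue all over. Outside 92 mm wide, inside 72 mm wide, floor 3 mm thick, rim 9 mm above the bench. Origin: centre of its underside, on the bench; z up. At the start one part of another colour stands in it.
- holder_red: Red holder: fixed round holder like a shallow cup, red all over. Outside 92 mm wide, inside 72 mm wide, floor 3 mm thick, rim 9 mm above the bench. Origin: centre of its underside, on the bench; z up. At the start one part of another colour stands in it.
- holder_yellow: Yellow holder: fixed round holder like a shallow cup, yellow all over. Outside 92 mm wide, inside 72 mm wide, floor 3 mm thick, rim 9 mm above the bench. Origin: centre of its underside, on the bench; z up. At the start one part of another colour stands in it.
- holder_green: Green holder: fixed round holder like a shallow cup, green all over. Outside 92 mm wide, inside 72 mm wide, floor 3 mm thick, rim 9 mm above the bench. Origin: centre of its underside, on the bench; z up. At the start one part of another colour stands in it.
- holder_white: White holder: fixed round holder like a shallow cup, white all over. Outside 92 mm wide, inside 72 mm wide, floor 3 mm thick, rim 9 mm above the bench. Origin: centre of its underside, on the bench; z up. Empty at the start; no part belongs in it.
Mind the look-alikes: they are no part of the job. Leave any pink or purple look-alike of the part that bears drier_mid alone.

How it is judged (in metres and radians):
At the end, for the whole second after the job is handed in: Each of the four parts stands upright (within 0.1 rad) and at rest on the floor of the holder of its own colour (its centre within 15 mm of the holder's centre, which is anywhere inside the rim), so the white holder is empty (horizontal distance between capacitor_mid and holder_blue below 0.015 m and z of capacitor_mid in the frame of holder_blue between 0.034 and 0.044 m and angle between each of capacitor_mid, valve_mid, relay_mid, drier_mid's own z axis and vertical below 0.1 rad and linear speed of each of capacitor, valve, relay, drier below 0.02 m/s and angular speed of each of capacitor, valve, relay, drier below 0.2 rad/s and horizontal distance between valve_mid and holder_red below 0.015 m and z of valve_mid in the frame of holder_red between 0.032 and 0.042 m and horizontal distance between relay_mid and holder_yellow below 0.015 m and z of relay_mid in the frame of holder_yellow between 0.032 and 0.042 m and horizontal distance between drier_mid and holder_green below 0.015 m and z of drier_mid in the frame of holder_green between 0.033 and 0.043 m); the robot touches nothing.
It fails at once if a part is dropped (loose in the air more than 25 mm above its standing height in a holder) ((height (world z) of capacitor_mid above 0.064 m and contact force between capacitor and anything else below 0.005 N) or (height (world z) of valve_mid above 0.062 m and contact force between valve and anything else below 0.005 N) or (height (world z) of relay_mid above 0.062 m and contact force between relay and anything else below 0.005 N) or (height (world z) of drier_mid above 0.063 m and contact force between drier and anything else below 0.005 N)).
It fails at once if a part is tipped over (leans more than 0.6 rad) (angle between any of capacitor_mid, valve_mid, relay_mid, drier_mid's own z axis and vertical above 0.6 rad).
It fails at once if another thing on the bench is moved more than 30 mm (distance of any of copper_tee, flare_nut, flux_tin, spanner, driver, copper_offcut, steel_block from where it was at the start of the episode above 0.03 m).
It also fails if it takes over 136 s, if anything falls off the work surface, if the arm or the gripper's body presses on something with over 40 N, if the wrist force passes 120 N, or if a joint passes its speed limit or range.

## Robot

A 6-joint arm with a two-finger parallel gripper is mounted at the origin on the work surface. World frame = base frame: x ahead of the robot, y to its left, z up, the work surface at z = 0. Lengths are in mm, angles in degrees, forces in N, time in s.
With the tool pointing down it reaches from about 350 to 850 mm from the base axis. Payload 8.1 kg.
Tool frame: the origin (TCP) lies midway between the tips of the shut fingers; the grasp point (between the pads) lies 19 mm behind it; x points along the fingers, y is the direction in which the jaws open and shut, and the axes are right-handed (so a half turn about x gives the same grasp; the last joint's range is limited). The gripper opens to 85 mm and grips with 20 to 120 N. Pads are 22 mm wide; open, the fingers measure 114 mm over their backs; the gripper's body (76 mm by 85 mm) begins 54 mm behind the grasp point. The pads swing forward as they close: fully open they stand 13 mm farther back than shut.
Start: joints at [67.701, 7.471, 85.268, -0, 87.261, -4.893], TCP at [179.467, 572.535, 231.292] pointing down, gripper open.
Joint ranges: [-169.43, 169.43], [-51.17, 129.36], [1.28, 143.12], [-76.62, 256.62], [0, 156.53], [-152.29, 152.29]. Speed limits (degrees/s): [136.94, 136.94, 159.86, 180, 180, 180].

## Interface

Orientations are given as [roll, pitch, yaw] about the fixed x, y, z axes, in that order (R = Rz(yaw) Ry(pitch) Rx(roll)).
In Python, from bench import r, snapshot, workorder gives the robot as it stands.
- The arm moves only by the tool send_rows, never from a script. Its arguments are lists of equal length, an entry for each row: "offset": the shift along the tool's x, y, z in cm, a list of three; "dr": the turn, a rotation vector about the tool's x, y, z in degrees, a list of three; "grip": the opening in per cent of the stroke, from 0 (shut) to 100 (fully open). In form: {"offset": [[dx, dy, dz], ...], "dr": [[rx, ry, rz], ...], "grip": [grip, ...]}. A call has 1 to 5 rows; each row shifts and turns the commanded pose from where the row before left it, along the tool's axes as they then stand; what a row does not reach is not made up. A row lasts 1/8 s, in which the tool goes at most 62.5 mm and 10.7 degrees, less where a joint would pass 70% of its speed; a pose out of reach is approached as far as the arm can. A call with a gripper value outside its range is refused whole. The fingers move at their own pace and stop on an object; "force" is the grip in N (left out, the last holds). Time passes only in rows, so rows that do not move let the fingers close. It gives the time, the measured TCP pose, the force and the opening at its end, in the units of the state.
- r.sense(): the state, without advancing time (a new reading comes with each control period).
- snapshot(name): name is "scene" or "top"; returns a dict with "pixels" (400x640x3 uint8, red, green, blue), "fx", "fy", "cx", "cy" (pixels), "world_to_cam" (4x4, takes a point from world to camera coordinates). Camera axes: x right, y up, looking along -z (the intrinsics and any distortion apply to the point x, -y, -z); pixel columns grow to the right and rows downward; lengths in mm; the calibration is good to about 2 mm. A picture is of the moment at which its call begins. There is no depth.
- workorder.hand_in(): hands the job in, once; it reports no verdict.
The state is a dict: "time": time; "joint_pos": joint angles; "qd": joint speeds; "joint_efforts": joint torques, N m; "tool_pos": TCP position; "tcp_rot": TCP orientation; "ft_force": force on the tool from outside, world axes, zero at the start; "wrist_torque": the same for the moment, N m; "finger_gap": finger opening in mm.
Only numpy, scipy, OpenCV 4.12 (cv2) and the standard library are available. Lean on these libraries where they do the work, as an engineer would, in place of code of your own. Each camera call takes 0.05 s, during which the arm holds its last target.

## Working session

There is one attempt and no reset: what is moved stays moved. The work goes in short steps, Python scripts to look and compute and a tool call to move; the robot and the scene stay as the last step left them, time stands still between calls to the robot, and variables do not carry over. Pictures are saved under pics/ and viewed, and the job is handed in when it is done.

Besides the shell and the picture viewer there is one more tool, called after "Emit:" by a JSON object that holds its "fn" and its "kwargs". send_rows: Moves the arm, as the interface text tells. Its arguments: {"type":"object","properties":{"offset":{"type":"array","items":{"type":"array","items":{"type":"number"}}},"dr":{"type":"array","items":{"type":"array","items":{"type":"number"}}},"grip":{"type":"array","items":{"type":"number"}},"force":{"type":"number"}},"required":["offset","dr","grip"]}

```bash
ls; mkdir -p pics; python3 - <<'E'
from bench import r, snapshot, workorder
import cv2,pickle
print(r.sense())
for n in("scene","top"):
    s=snapshot(n); cv2.imwrite(f"pics/{n}0.png",s["pixels"][:,:,::-1]); pickle.dump(s,open(f"{n}0.pkl","wb"))
    print({k:v for k,v in s.items() if k!="pixels"})
E
```

```text
pics
{'time': 0.0, 'joint_pos': array([ 6.77011861e+01,  7.51471386e+00,  8.53301053e+01,  1.78428108e-03,
        8.72616472e+01, -4.89093457e+00]), 'qd': array([-0.07236631, -0.01642359,  0.03267598,  0.02503485,  0.05457223,
       -0.00085488]), 'joint_efforts': array([ 5.34266001e-04, -5.69392204e+01, -5.00550950e+01, -1.98651405e-04,
        1.44200778e-02, -5.42235125e-05]), 'tool_pos': array([179.23865072, 572.02142571, 230.24062865]), 'tcp_rot': array([ -95.84988869,   89.89351877, -113.25785489]), 'ft_force': array([-0.76562659, -0.66165538,  0.10811683]), 'wrist_torque': array([-0.00119946,  0.05151743, -0.01732732]), 'finger_gap': 85.56338884589798}
{'fx': 410.5785533063315, 'fy': 410.5785533063315, 'cx': 317.09799971398195, 'cy': 198.19135727888718, 'world_to_cam': array([[-8.29147047e-01,  5.58914187e-01, -1.14064451e-02,
         5.01797486e+02],
       [-3.61990810e-01, -5.21239815e-01,  7.72833558e-01,
         1.96226104e+02],
       [ 4.26002146e-01,  6.44921690e-01,  6.34506252e-01,
        -1.15822615e+03],
       [ 0.00000000e+00,  0.00000000e+00,  0.00000000e+00,
         1.00000000e+00]])}
{'fx': 501.60797262824565, 'fy': 501.60797262824565, 'cx': 314.035201797908, 'cy': 207.10891943706673, 'world_to_cam': array([[ 3.17638168e-03, -9.99985754e-01,  4.28975083e-03,
         8.09200007e+00],
       [ 9.87131852e-01,  3.82133341e-03,  1.59862768e-01,
        -6.07192806e+02],
       [-1.59876883e-01,  3.72676451e-03,  9.87129927e-01,
        -1.35283867e+03],
       [ 0.00000000e+00,  0.00000000e+00,  0.00000000e+00,
         1.00000000e+00]])}
```

View pics/scene0.png

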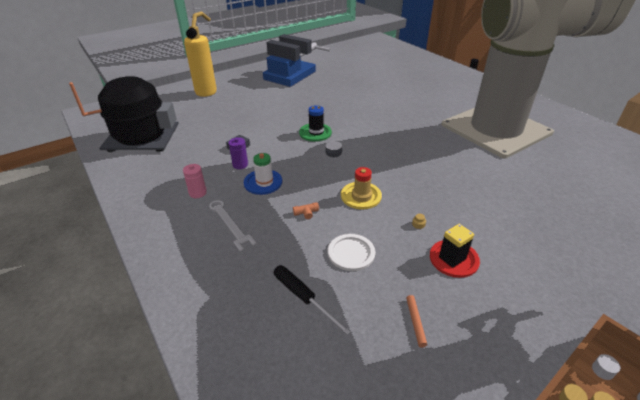

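View pics/top0.png

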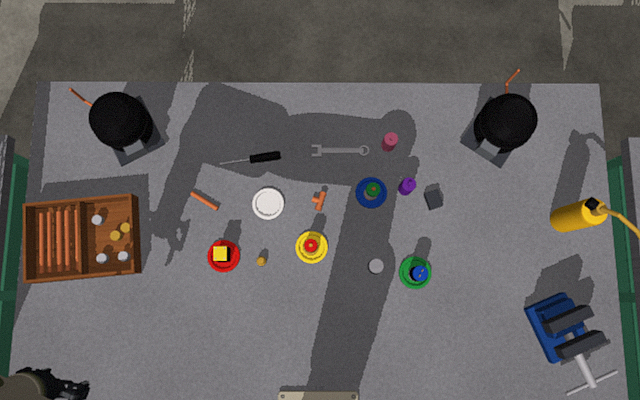

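```bash
cat > h.py <<'E'
import numpy as np,cv2,pickle
from bench import r, snapshot, workorder
def ray(s,uv,z):
    uv=np.atleast_2d(np.asarray(uv,float))
    d=np.c_[(uv[:,0]-s['cx'])/s['fx'],-(uv[:,1]-s['cy'])/s['fy'],-np.ones(len(uv))]
    W=s['world_to_cam'];R=W[:3,:3];C=-R.T@W[:3,3];d=d@R
    return C+d*((z-C[2])/d[:,2])[:,None]
def proj(s,P):
    P=np.atleast_2d(P);c=P@s['world_to_cam'][:3,:3].T+s['world_to_cam'][:3,3]
    return np.c_[s['cx']+s['fx']*c[:,0]/-c[:,2],s['cy']-s['fy']*c[:,1]/-c[:,2]]
HUE=dict(red=[(0,5),(174,180)],yellow=[(24,34)],green=[(45,80)],blue=[(100,122)])
def mask(s,col):
    h=cv2.cvtColor(s['pixels'],cv2.COLOR_RGB2HSV)
    if col=='white': return ((h[...,1]<25)&(h[...,2]>150)).astype(np.uint8)
    m=np.zeros(h.shape[:2],bool)
    for a,b in HUE[col]: m|=(h[...,0]>=a)&(h[...,0]<=b)
    return (m&(h[...,1]>120)&(h[...,2]>40)).astype(np.uint8)
def blobs(s,col,z,amin=25):
    n,l,st,ce=cv2.connectedComponentsWithStats(mask(s,col),connectivity=8)
    out=[]
    for i in range(1,n):
        if st[i,4]<amin: continue
        pts=np.argwhere(l==i)[:,::-1].astype(np.float32)
        hull=cv2.convexHull(pts); M=cv2.moments(hull); c=(M['m10']/M['m00'],M['m01']/M['m00']) if M['m00'] else ce[i]
        w=ray(s,hull[:,0],z)[:,:2].astype(np.float32)
        (ec,er)=cv2.minEnclosingCircle(w)
        out.append((np.round(c,1),int(st[i,4]),np.round(ray(s,c,z)[0,:2],1),np.round(ec,1),round(er,1)))
    return out
E
python3 - <<'E'
from h import *
for n in("top","scene"):
    s=pickle.load(open(n+"0.pkl","rb"))
    for c,z in dict(red=63,yellow=65,green=67,blue=69,white=4.5).items():
        for zz in (z,4.5):
            for b in blobs(s,c,zz): 
                if 250<b[2][0]<900 and abs(b[2][1])<450: print(n,c,zz,*b)
    P=s['pixels'][120:300,180:450] if n=="top" else s['pixels'][90:290,170:490]
    cv2.imwrite(f"pics/{n}crop.png",cv2.resize(P,None,fx=2.45,fy=2.45,interpolation=cv2.INTER_CUBIC)[:,:,::-1])
E
```

```text
top red 63 [310.4 245. ] 110 [499.9  19.8] [499.9  19.9] 16.9
top red 63 [223.1 255.8] 569 [469.7 257.3] [470.2 257.5] 44.3
top red 4.5 [310.4 245. ] 110 [504.9  19.9] [504.9  20.1] 17.6
top red 4.5 [223.1 255.8] 569 [473.4 267.6] [474.  267.8] 46.2
top yellow 65 [311.1 246.7] 560 [495.2  17.9] [495.6  18.1] 43.7
top yellow 65 [219.7 253. ] 171 [477.2 266.3] [477.2 265.6] 25.4
top yellow 4.5 [311.1 246.7] 560 [500.1  18. ] [500.6  18.2] 45.6
top yellow 4.5 [219.7 253. ] 171 [481.4 277.4] [481.3 276.7] 26.5
top green 67 [372.6 189.1] 134 [ 655.4 -152. ] [ 655.6 -152.4] 19.6
top green 67 [414.6 272.4] 545 [ 426.6 -262. ] [ 427.  -262.3] 43.4
top green 4.5 [372.6 189.1] 134 [ 667.8 -159.7] [ 668.1 -160.1] 20.5
top green 4.5 [414.6 272.4] 545 [ 428.6 -274.7] [ 429.  -275.1] 45.4
top blue 69 [370.8 192.2] 536 [ 646.3 -146.6] [ 646.4 -146.6] 43.8
top blue 69 [419.6 273. ] 185 [ 424.8 -275.2] [ 425.2 -275.3] 21.6
top blue 4.5 [370.8 192.2] 536 [ 658.7 -154.3] [ 658.9 -154.3] 45.8
top blue 4.5 [419.6 273. ] 185 [ 426.7 -288.9] [ 427.2 -289. ] 22.6
top white 4.5 [267.5 203.5] 790 [624.4 144.5
[... 736 characters left out ...]
.8] 28.6
scene green 67 [314.7 131.9] 267 [ 489.3 -181.2] [ 488.4 -183.4] 41.5
scene green 67 [261.7 159. ] 112 [ 655.1 -150. ] [ 654.2 -149.9] 21.4
scene green 4.5 [314.7 131.9] 267 [ 430.5 -270.9] [ 429.5 -273.5] 46.5
scene green 4.5 [261.7 159. ] 112 [ 616.2 -236.1] [ 615.1 -235.9] 23.9
scene blue 69 [315.6 110.7] 112 [ 426.8 -270.4] [ 425.4 -269.6] 27.9
scene blue 69 [262.4 181.8] 465 [695.6 -70.4] [695.4 -73.2] 42.9
scene blue 4.5 [315.6 110.7] 112 [ 358.1 -374.5] [ 356.5 -373.6] 31.4
scene blue 4.5 [262.4 181.8] 465 [ 660.3 -149.7] [ 660.  -152.8] 48.2
scene white 4.5 [351.6 250.4] 1348 [622.4 145.3] [619.9 144.7] 49.3
scene white 4.5 [351.6 250.4] 1348 [622.4 145.3] [619.9 144.7] 49.3
```

View pics/topcrop.png

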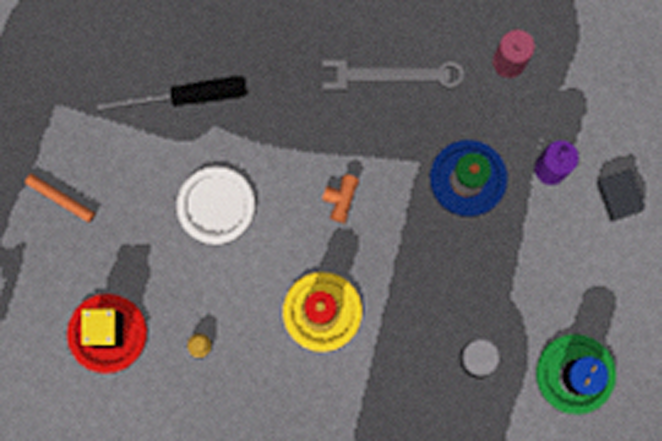

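View pics/scenecrop.png

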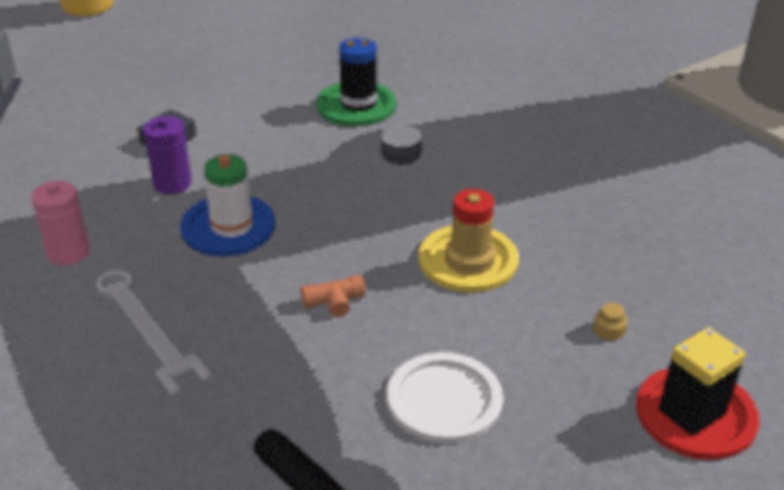

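```bash
cat >> h.py <<'E'
from scipy.spatial.transform import Rotation as Ro
def plan(target=None, yawY=None, want=None):
    q=r.sense();R=Ro.from_euler('xyz',q['tcp_rot'],degrees=True)
    Rm=R.as_matrix(); print('t',round(q['time'],2),'pos',np.round(q['tool_pos'],1),'gap',round(q['finger_gap'],1),'F',np.round(q['ft_force'],1))
    print('x',np.round(Rm[:,0],3),'y',np.round(Rm[:,1],3),'z',np.round(Rm[:,2],3),'J',np.round(q['joint_pos'],1))
    if want is not None:
        print('rotvec tool',np.round((R.inv()*Ro.from_matrix(want)).as_rotvec(degrees=True),2))
    if target is not None: print('offset cm tool',np.round(R.inv().apply(np.array(target)-q['tool_pos'])/10,2))
WA=np.array([[0,1,0],[0,0,-1],[-1,0,0.]])  # x down, y=+X
WB=np.array([[0,-1,0],[0,0,1],[-1,0,0.]])
E
python3 - <<'E'
from h import *
plan(None,want=WA);plan(None,want=WB)
q=r.sense();print(q['tcp_rot'])
s=pickle.load(open("top0.pkl","rb"))
print(ray(s,(408,186),50),ray(s,(376,266),10))
h=cv2.cvtColor(s['pixels'],cv2.COLOR_RGB2HSV)
print(cv2.minAreaRect(ray(s,np.argwhere((mask(s,'yellow')[240:275,205:240]>0)&(h[240:275,205:240,2]>150))[:,::-1]+[205,240],71)[:,:2].astype(np.float32)))
E
```

```text
t 0.1 pos [179.3 572.1 230.3] gap 85.6 F [-0.2  0.8 -0.2]
x [-0.001 -0.002 -1.   ] y [ 0.299  0.954 -0.002] z [ 0.954 -0.299 -0.   ] J [67.7  7.5 85.3 -0.  87.3 -4.9]
rotvec tool [7.259e+01 5.000e-02 9.000e-02]
t 0.1 pos [179.3 572.1 230.3] gap 85.6 F [-0.2  0.8 -0.2]
x [-0.001 -0.002 -1.   ] y [ 0.299  0.954 -0.002] z [ 0.954 -0.299 -0.   ] J [67.7  7.5 85.3 -0.  87.3 -4.9]
rotvec tool [-1.0741e+02 -1.0000e-01  6.0000e-02]
[ -94.87740437   89.90334301 -112.28265358]
[[ 668.15699473 -253.94052964   50.        ]] [[ 445.85127935 -165.23275678   10.        ]]
((476.763916015625, 265.7552185058594), (37.83710861206055, 36.032997131347656), 0.2025189846754074)
```

Emit:
{"fn": "send_rows", "kwargs": {"offset": [[0,0,0],[0,0,0],[0,0,0],[0,0,0],[0,0,0]], "dr": [[10,0,0],[10,0,0],[10,0,0],[10,0,0],[10,0,0]], "grip": [100,100,100,100,100], "force": 60}}

```text
time: 0.72
tool_pos: [179.3, 572.2, 230.7]
tcp_rot: [-44.8, 89.9, -112.5]
ft_force: [-0.3, -0.1, -0.3]
finger_gap: 85.6
```

Emit:
{"fn": "send_rows", "kwargs": {"offset": [[0,0,0],[0,0,0],[0,0,0],[0,0,0]], "dr": [[10,0,0],[10,0,0],[2.6,0,0],[0,0,0]], "grip": [100,100,100,100]}}

```text
time: 1.23
tool_pos: [179.4, 572.3, 230.8]
tcp_rot: [-25.6, 89.9, -115.6]
ft_force: [-0.5, 1.0, -0.9]
finger_gap: 85.3
```

```bash
python3 -c "
from h import *
plan([477,266,130],want=WA)"
```

```text
t 1.23 pos [179.4 572.3 230.8] gap 85.3 F [-0.5  1.  -0.9]
x [-0.    -0.001 -1.   ] y [ 1.  0. -0.] z [ 0.    -1.     0.001] J [67.7  7.5 85.3  0.  87.3 67.7]
rotvec tool [0.02 0.05 0.02]
offset cm tool [10.09 29.76 30.63]
```

Emit:
{"fn": "send_rows", "kwargs": {"offset": [[1,3,3],[2,5,5],[2,5,5],[2,5,5],[2,5,5]], "dr": [[0,0,0],[0,0,0],[0,0,0],[0,0,0],[0,0,0]], "grip": [100,100,100,100,100]}}

```text
time: 1.85
tool_pos: [380.6, 370.9, 152.7]
tcp_rot: [130.6, 90.0, 40.7]
ft_force: [-0.4, 0.5, -0.2]
finger_gap: 85.7
```

Emit:
{"fn": "send_rows", "kwargs": {"offset": [[1.1,4.8,5],[0,2,2.6],[0,0,0],[0,0,0]], "dr": [[0,0,0],[0,0,0],[0,0,0],[0,0,0]], "grip": [100,100,100,100]}}

```text
time: 2.35
tool_pos: [442.0, 302.2, 143.4]
tcp_rot: [-125.2, 90.0, 144.9]
ft_force: [-0.4, 0.4, -0.1]
finger_gap: 85.2
```

```bash
python3 -c "
from h import *
plan([477,266,22],want=WA)
s=snapshot('scene');cv2.imwrite('pics/s1.png',s['pixels'][100:320,250:550,::-1].repeat(2,0).repeat(2,1))"
```

```text
t 2.35 pos [442.  302.2 143.4] gap 85.2 F [-0.4  0.4 -0.1]
x [-0.  0. -1.] y [ 1.  0. -0.] z [ 0. -1. -0.] J [ 28.9   0.9 101.5   0.   77.6  28.8]
rotvec tool [ 0.01 -0.02  0.02]
offset cm tool [12.14  3.51  3.62]
```

View pics/s1.png

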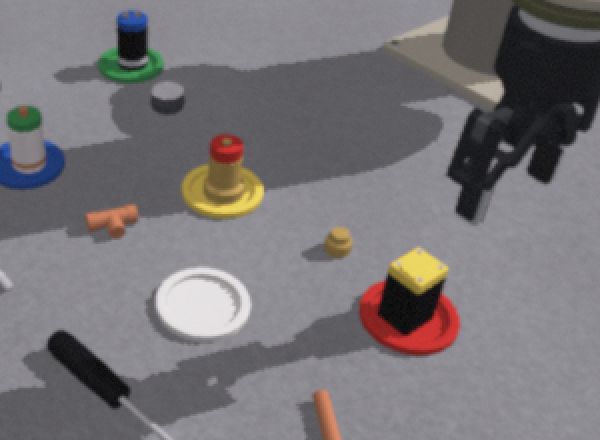

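The picture shows the open gripper at about crop pixel (490,190), short of the relay at (415,290), because the fast rows were clipped. I'll use smaller rows from here.

Emit:
{"fn": "send_rows", "kwargs": {"offset": [[0,1.8,1.8],[0,1.7,1.8],[2,0,0],[0,0,0]], "dr": [[0,0,0],[0,0,0],[0,0,0],[0,0,0]], "grip": [100,100,100,100]}}

```text
time: 2.9
tool_pos: [474.8, 266.2, 120.7]
tcp_rot: [-72.0, 89.7, -161.9]
ft_force: [-0.7, 1.3, -0.2]
finger_gap: 85.6
```

```bash
python3 -c "
from h import *
plan([477,266,24],want=WA)
for n in ('scene','top'):
  s=snapshot(n);cv2.imwrite('pics/%s2.png'%n,s['pixels'][150:320,(400 if n=='scene' else 150):,::-1][:,:200].repeat(3,0).repeat(3,1))"
```

```text
t 2.9 pos [474.8 266.2 120.7] gap 85.6 F [-0.7  1.3 -0.2]
x [-0.004 -0.001 -1.   ] y [ 1.     0.001 -0.004] z [ 0.001 -1.     0.001] J [ 23.9   3.8 101.    0.   75.5  23.8]
rotvec tool [0.06 0.08 0.26]
offset cm tool [9.67 0.26 0.  ]
```

View pics/scene2.png

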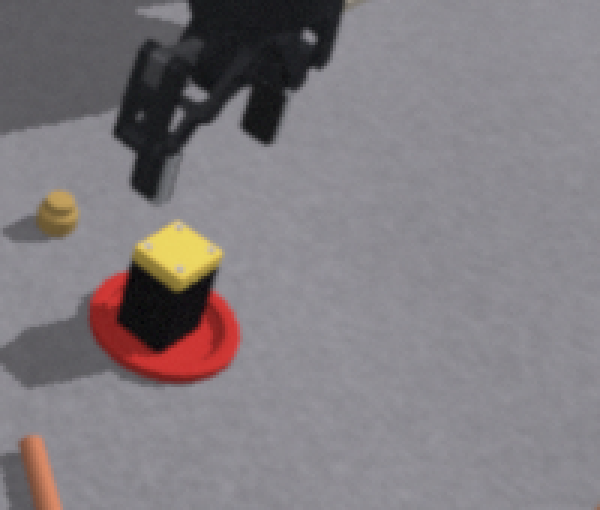

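View pics/top2.png

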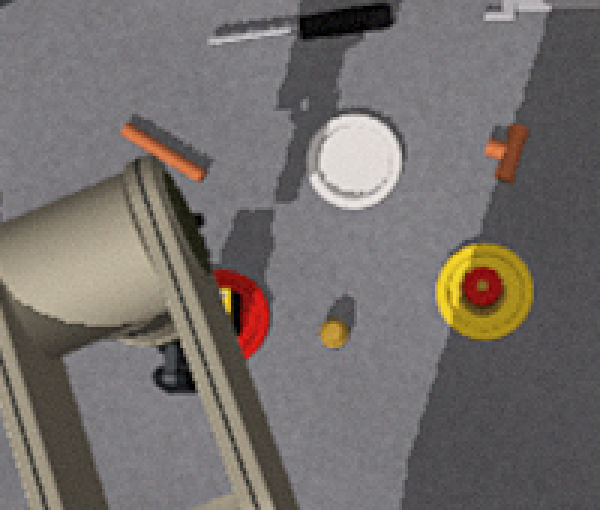

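The scene crop shows the jaws either side of the yellow lid at (178,250). In the top view the arm hides it. I'm descending.

Emit:
{"fn": "send_rows", "kwargs": {"offset": [[1.5,0,0],[2,0,0],[2,0,0],[2,0,0],[1.7,0,0]], "dr": [[0,0,0],[0,0,0],[0,0,0],[0,0,0],[0,0,0]], "grip": [100,100,100,100,100]}}

```text
time: 3.62
tool_pos: [476.7, 266.0, 30.0]
tcp_rot: [-69.4, 90.0, -159.4]
ft_force: [-0.3, 0.1, 0.6]
finger_gap: 85.4
```

Emit:
{"fn": "send_rows", "kwargs": {"offset": [[0,0,0],[0,0,0]], "dr": [[0,0,0],[0,0,0]], "grip": [100,100]}}

```text
time: 3.88
tool_pos: [477.7, 266.1, 32.0]
tcp_rot: [113.7, 90.0, 23.7]
ft_force: [-0.0, 0.2, -0.0]
finger_gap: 85.4
```

```bash
python3 -c "
from h import *
plan([477,266,24],want=WA)
for n in ('scene',):
  s=snapshot(n);cv2.imwrite('pics/%s3.png'%n,s['pixels'][150:320,(400 if n=='scene' else 150):,::-1][:,:200].repeat(3,0).repeat(3,1))"
```

```text
t 3.88 pos [477.7 266.1  32. ] gap 85.4 F [-0.   0.2 -0. ]
x [ 0.001  0.    -1.   ] y [ 1.    -0.     0.001] z [-0. -1. -0.] J [ 23.8  10.2 104.2  -0.   65.6  23.8]
rotvec tool [-0.   -0.02 -0.04]
offset cm tool [ 0.8  -0.07  0.01]
```

View pics/scene3.png

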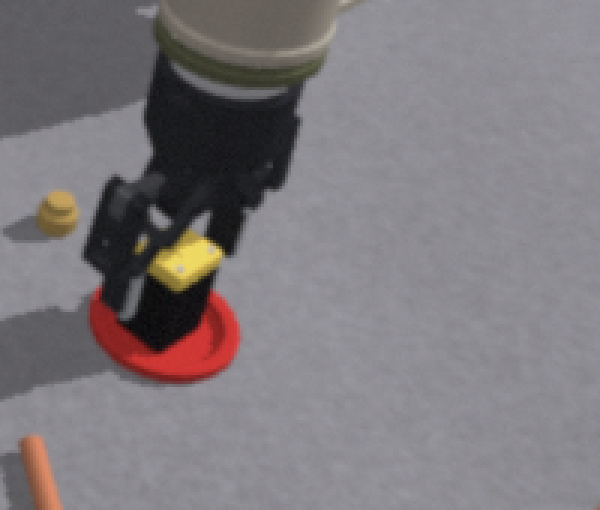

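The jaws straddle the relay in the scene crop, with the lid at (180,255). I'll go 8 mm lower and close.

Emit:
{"fn": "send_rows", "kwargs": {"offset": [[0.8,0,0],[0,0,0],[0,0,0],[0,0,0],[0,0,0]], "dr": [[0,0,0],[0,0,0],[0,0,0],[0,0,0],[0,0,0]], "grip": [100,60,40,30,30], "force": 50}}

```text
time: 4.55
tool_pos: [477.6, 266.0, 23.8]
tcp_rot: [116.1, 90.0, 26.1]
ft_force: [0.0, 0.4, 2.2]
finger_gap: 39.3
```

Emit:
{"fn": "send_rows", "kwargs": {"offset": [[0,0,0],[0,0,0],[0,0,0],[0,0,0],[0,0,0]], "dr": [[0,0,0],[0,0,0],[0,0,0],[0,0,0],[0,0,0]], "grip": [30,30,30,30,30]}}

```text
time: 5.18
tool_pos: [477.6, 266.0, 23.7]
tcp_rot: [109.1, 90.0, 19.1]
ft_force: [0.9, -0.3, 5.2]
finger_gap: 39.3
```

Emit:
{"fn": "send_rows", "kwargs": {"offset": [[-1,0,0],[-2,0,0],[-2,0,0],[-2,0,0],[-2,0,0]], "dr": [[0,0,0],[0,0,0],[0,0,0],[0,0,0],[0,0,0]], "grip": [30,30,30,30,30]}}

```text
time: 5.8
tool_pos: [476.6, 265.6, 113.8]
tcp_rot: [-67.8, 89.9, -157.8]
ft_force: [0.0, 0.9, -1.8]
finger_gap: 39.8
```

Emit:
{"fn": "send_rows", "kwargs": {"offset": [[0,1.5,1.2],[0,2.6,2.2],[0,2.6,2.2],[0,2.6,2.2],[0,2.6,2.2]], "dr": [[0,0,0],[0,0,0],[0,0,0],[0,0,0],[0,0,0]], "grip": [30,30,30,30,30]}}

```text
time: 6.42
tool_pos: [596.8, 163.9, 111.9]
tcp_rot: [-72.9, 89.9, -162.9]
ft_force: [0.9, -0.1, -1.4]
finger_gap: 39.9
```

Emit:
{"fn": "send_rows", "kwargs": {"offset": [[0,1.8,1.4],[0,1,0.8],[0,0,0],[0,0,0]], "dr": [[0,0,0],[0,0,0],[0,0,0],[0,0,0]], "grip": [30,30,30,30]}}

```text
time: 6.92
tool_pos: [623.5, 144.3, 112.9]
tcp_rot: [-94.4, 89.9, 175.6]
ft_force: [-0.4, -1.2, -1.4]
finger_gap: 39.4
```

```bash
python3 -c "
from h import *
plan([624.5,144.5,24.5],want=WA)
for n in ('scene',):
  s=snapshot(n);cv2.imwrite('pics/%s4.png'%n,s['pixels'][120:290,(300 if n=='scene' else 150):,::-1][:,:200].repeat(3,0).repeat(3,1))"
```

```text
t 6.92 pos [623.5 144.3 112.9] gap 39.4 F [-0.4 -1.2 -1.4]
x [-0.001  0.    -1.   ] y [ 1.     0.    -0.001] z [ 0. -1. -0.] J [ 8.4 18.2 85.5  0.  76.4  8.4]
rotvec tool [ 0.02 -0.01  0.07]
offset cm tool [ 8.84  0.11 -0.02]
```

View pics/scene4.png

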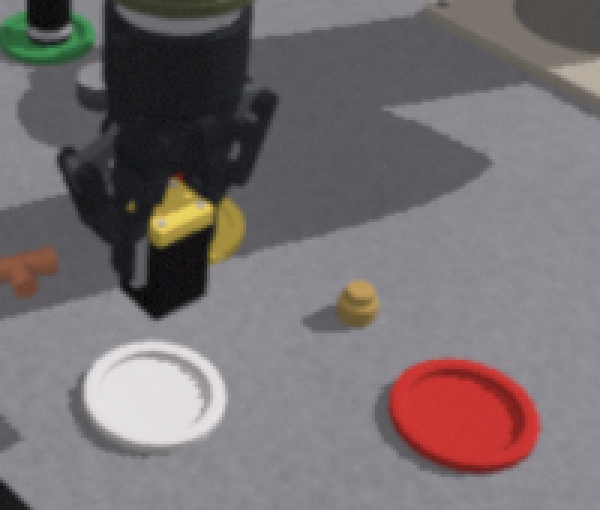

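The relay hangs upright above the white holder, whose centre is at about (155,395) in the crop. I'm lowering it.

Emit:
{"fn": "send_rows", "kwargs": {"offset": [[2,0.1,0],[2,0,0],[2,0,0],[1.5,0,0],[0.8,0,0]], "dr": [[0,0,0],[0,0,0],[0,0,0],[0,0,0],[0,0,0]], "grip": [30,30,30,30,30]}}

```text
time: 7.6
tool_pos: [624.4, 143.7, 28.6]
tcp_rot: [-81.0, 89.9, -171.0]
ft_force: [-0.2, 0.0, -1.8]
finger_gap: 39.6
```

Emit:
{"fn": "send_rows", "kwargs": {"offset": [[0.4,0,0],[0,0,0],[0,0,0]], "dr": [[0,0,0],[0,0,0],[0,0,0]], "grip": [30,30,30]}}

```text
time: 7.98
tool_pos: [626.0, 143.9, 27.4]
tcp_rot: [98.0, 89.9, 8.0]
ft_force: [-0.4, -0.5, -1.6]
finger_gap: 39.6
```

```bash
python3 -c "
from h import *
plan([624.5,144.5,23.7],want=WA)
for n in ('scene',):
  s=snapshot(n);cv2.imwrite('pics/%s5.png'%n,s['pixels'][120:290,(300 if n=='scene' else 150):,::-1][:,:200].repeat(3,0).repeat(3,1))
print([b for b in blobs(s,'red',4.5)])"
```

```text
t 7.97 pos [626.  143.9  27.4] gap 39.6 F [-0.4 -0.5 -1.6]
x [ 0.001  0.    -1.   ] y [ 1.    -0.     0.001] z [-0. -1. -0.] J [ 8.4 23.8 88.1 -0.  68.   8.4]
rotvec tool [-0.01 -0.01 -0.08]
offset cm tool [ 0.37 -0.15 -0.06]
[(array([454.3, 258.1]), 1458, array([474.5, 271.4]), array([473., 270.]), 48.5)]
```

View pics/scene5.png

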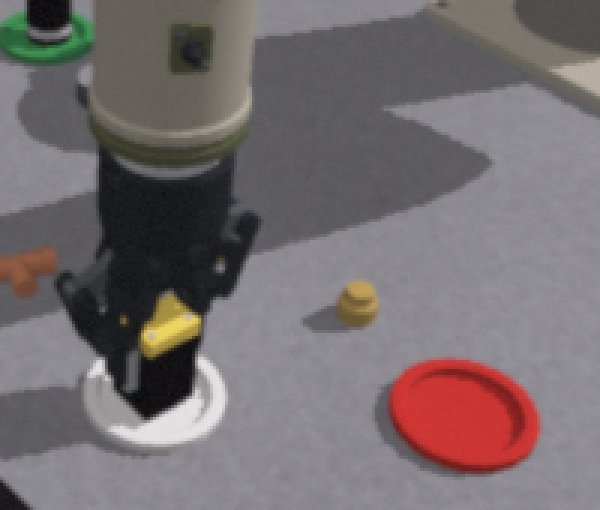

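The relay is inside the white rim at about (165,380) and 3-4 mm above the floor.

Emit:
{"fn": "send_rows", "kwargs": {"offset": [[0.2,-0.1,0],[0.15,0,0],[0,0,0]], "dr": [[0,0,0],[0,0,0],[0,0,0]], "grip": [30,30,30]}}

```text
time: 8.4
tool_pos: [624.4, 143.9, 23.8]
tcp_rot: [96.1, 90.0, 6.1]
ft_force: [-2.6, -1.7, 4.6]
finger_gap: 39.5
```

Emit:
{"fn": "send_rows", "kwargs": {"offset": [[0,0,0],[0,0,0],[0,0,0],[0,0,0],[0,0,0]], "dr": [[0,0,0],[0,0,0],[0,0,0],[0,0,0],[0,0,0]], "grip": [60,80,100,100,100]}}

```text
time: 9.02
tool_pos: [624.3, 143.8, 22.9]
tcp_rot: [-117.2, 90.0, 152.8]
ft_force: [-0.6, 1.1, -0.1]
finger_gap: 85.4
```

Emit:
{"fn": "send_rows", "kwargs": {"offset": [[-1.5,0,0],[-2.5,0,0],[-3,0,0],[-3,0,0],[0,0,0]], "dr": [[0,0,0],[0,0,0],[0,0,0],[0,0,0],[0,0,0]], "grip": [100,100,100,100,100]}}

```text
time: 9.65
tool_pos: [627.0, 144.3, 128.0]
tcp_rot: [98.5, 89.6, 8.5]
ft_force: [0.6, 0.3, -0.4]
finger_gap: 85.2
```

```bash
python3 -c "
from h import *
plan([500,20,120],want=WA)
for n in ('scene',):
  s=snapshot(n);cv2.imwrite('pics/%s6.png'%n,s['pixels'][120:290,(300 if n=='scene' else 150):,::-1][:,:200].repeat(3,0).repeat(3,1))
print([b for b in blobs(s,'yellow',65)])"
```

```text
t 9.65 pos [627.  144.3 128. ] gap 85.2 F [ 0.6  0.3 -0.4]
x [ 0.007  0.001 -1.   ] y [ 1.    -0.     0.007] z [-0.    -1.    -0.001] J [ 8.4 17.5 84.8  0.  77.3  8.4]
rotvec tool [-0.   -0.06 -0.43]
offset cm tool [  0.69 -12.7   12.43]
[(array([353.8, 227.6]), 226, array([620.9, 145.9]), array([619.3, 146.1]), 23.2)]
```

View pics/scene6.png

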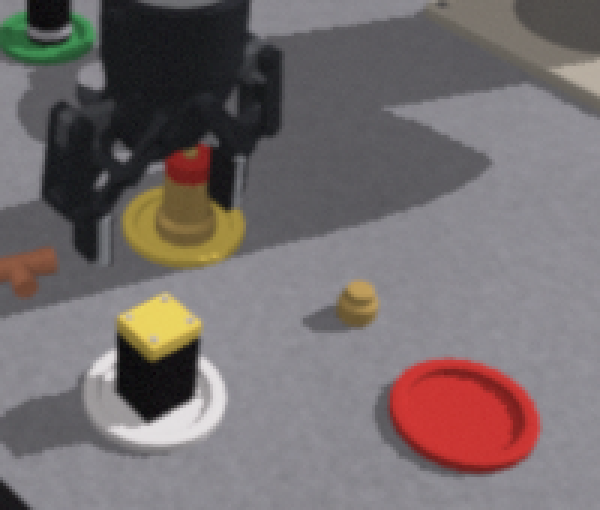

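The relay stands upright in the white holder at about (158,360). Next is the valve.

Emit:
{"fn": "send_rows", "kwargs": {"offset": [[0,-1.5,1.5],[0,-2.6,2.6],[0,-2.6,2.6],[0,-2.6,2.6],[0,-2.4,2.1]], "dr": [[0,0,0],[0,0,0],[0,0,0],[0,0,0],[0,0,0]], "grip": [100,100,100,100,100]}}

```text
time: 10.32
tool_pos: [505.4, 29.0, 121.7]
tcp_rot: [-87.9, 89.9, -177.9]
ft_force: [0.2, -0.5, 0.4]
finger_gap: 85.2
```

Emit:
{"fn": "send_rows", "kwargs": {"offset": [[0.7,-1,1],[0,0,0],[0,0,0]], "dr": [[0,0,0],[0,0,0],[0,0,0]], "grip": [100,100,100]}}

```text
time: 10.7
tool_pos: [497.8, 20.4, 115.8]
tcp_rot: [171.2, 90.0, 81.2]
ft_force: [0.9, 1.0, 0.6]
finger_gap: 85.2
```

```bash
python3 -c "
from h import *
plan([500,20,28],want=WA)
for n in ('scene',):
  s=snapshot(n);cv2.imwrite('pics/%s7.png'%n,s['pixels'][120:290,(300 if n=='scene' else 150):,::-1][:,:200].repeat(3,0).repeat(3,1))
print([b for b in blobs(s,'red',63)])"
```

```text
t 10.7 pos [497.8  20.4 115.8] gap 85.2 F [0.9 1.  0.6]
x [ 0.  0. -1.] y [1. 0. 0.] z [ 0. -1. -0.] J [ -3.6  -3.4 108.7   0.   74.6  -3.6]
rotvec tool [ 0.   -0.02 -0.  ]
offset cm tool [8.78 0.22 0.04]
[(array([362.7, 173.9]), 172, array([499.6,  21.7]), array([499.1,  21.6]), 26.0), (array([454.3, 258.1]), 1461, array([525.2, 301.2]), array([523.8, 299.9]), 43.6)]
```

View pics/scene7.png

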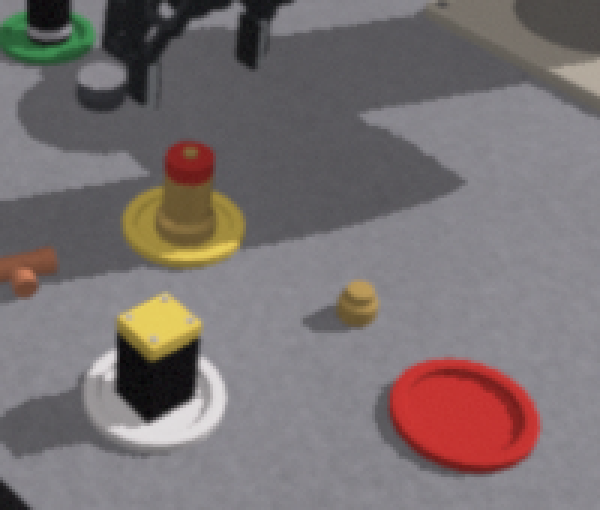

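The jaws are above the valve, whose cap is at (190,160), and its pose is confirmed at (500,20.5). I'm descending and closing.

Emit:
{"fn": "send_rows", "kwargs": {"offset": [[2,0.2,0],[2,0,0],[2,0,0],[2,0,0],[0.6,0,0]], "dr": [[0,0,0],[0,0,0],[0,0,0],[0,0,0],[0,0,0]], "grip": [100,100,100,100,100]}}

```text
time: 11.38
tool_pos: [498.7, 20.5, 28.6]
tcp_rot: [-96.3, 89.9, 173.8]
ft_force: [0.0, -0.3, 0.0]
finger_gap: 85.5
```

Emit:
{"fn": "send_rows", "kwargs": {"offset": [[0,0,0],[0,0,0],[0,0,0],[0,0,0],[0,0,0]], "dr": [[0,0,0],[0,0,0],[0,0,0],[0,0,0],[0,0,0]], "grip": [100,70,45,28,28]}}

```text
time: 12.0
tool_pos: [499.9, 19.8, 30.7]
tcp_rot: [88.0, 89.9, -2.0]
ft_force: [-0.2, 0.4, 3.3]
finger_gap: 35.0
```

Emit:
{"fn": "send_rows", "kwargs": {"offset": [[0,0,0],[0,0,0],[0,0,0],[0,0,0]], "dr": [[0,0,0],[0,0,0],[0,0,0],[0,0,0]], "grip": [28,28,28,28]}}

```text
time: 12.5
tool_pos: [499.9, 19.8, 30.7]
tcp_rot: [86.9, 89.9, -3.1]
ft_force: [-0.4, 0.1, 5.6]
finger_gap: 34.9
```

```bash
python3 -c "
from h import *
plan([474,269,130],want=WA)
for n in ('scene',):
  s=snapshot(n);cv2.imwrite('pics/%s8.png'%n,s['pixels'][120:290,(300 if n=='scene' else 150):,::-1][:,:200].repeat(3,0).repeat(3,1))"
```

```text
t 12.5 pos [499.9  19.8  30.7] gap 34.9 F [-0.4  0.1  5.6]
x [ 0.001 -0.    -1.   ] y [ 1.    -0.     0.001] z [-0. -1.  0.] J [ -3.6   3.5 111.7   0.   64.8  -3.6]
rotvec tool [-0.01  0.   -0.08]
offset cm tool [ -9.94  -2.59 -24.92]
```

View pics/scene8.png

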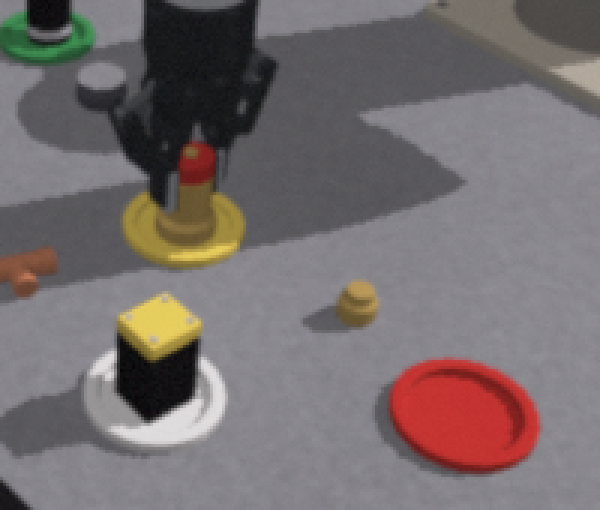

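The valve is gripped upright (cap at (197,162), gap 35 mm). I'm lifting it and moving to red at (474,269).

Emit:
{"fn": "send_rows", "kwargs": {"offset": [[-1,0,0],[-2,0,0],[-2,0,0],[-2,0,0],[-2,0,0]], "dr": [[0,0,0],[0,0,0],[0,0,0],[0,0,0],[0,0,0]], "grip": [28,28,28,28,28]}}

```text
time: 13.18
tool_pos: [498.6, 19.9, 120.4]
tcp_rot: [-91.5, 89.9, 178.4]
ft_force: [-0.4, 0.6, -2.1]
finger_gap: 34.2
```

Emit:
{"fn": "send_rows", "kwargs": {"offset": [[0,-0.1,-1.5],[0,-0.3,-3],[0,-0.3,-3],[0,-0.3,-3],[0,-0.4,-3]], "dr": [[0,0,0],[0,0,0],[0,0,0],[0,0,0],[0,0,0]], "grip": [28,28,28,28,28]}}

```text
time: 13.8
tool_pos: [483.8, 156.5, 118.4]
tcp_rot: [-86.2, 89.9, -176.2]
ft_force: [1.1, 0.3, -2.5]
finger_gap: 34.8
```

Emit:
{"fn": "send_rows", "kwargs": {"offset": [[0,-0.3,-3],[0,-0.3,-3],[0,-0.3,-3],[0,-0.3,-2.4],[0,0,0]], "dr": [[0,0,0],[0,0,0],[0,0,0],[0,0,0],[0,0,0]], "grip": [28,28,28,28,28]}}

```text
time: 14.42
tool_pos: [471.5, 270.7, 118.5]
tcp_rot: [-80.3, 89.9, -170.2]
ft_force: [-0.2, -0.5, -2.5]
finger_gap: 35.1
```

```bash
python3 -c "
from h import *
plan([474,268.5,31],want=WA)
for n in ('scene',):
  s=snapshot(n);cv2.imwrite('pics/%s9.png'%n,s['pixels'][120:290,(400 if n=='scene' else 150):,::-1][:,:200].repeat(3,0).repeat(3,1))"
```

```text
t 14.43 pos [471.5 270.7 118.5] gap 35.1 F [-0.2 -0.5 -2.5]
x [-0.002 -0.    -1.   ] y [ 1.     0.002 -0.002] z [ 0.002 -1.     0.   ] J [ 24.4   3.7 101.4   0.   75.1  24.3]
rotvec tool [0.14 0.02 0.13]
offset cm tool [8.75 0.27 0.22]
```

View pics/scene9.png

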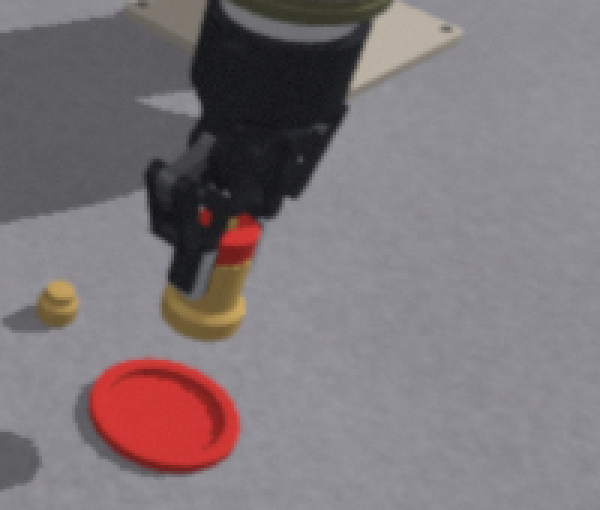

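The valve is held straight above the red holder, whose centre is at (165,412). I'm lowering it.

Emit:
{"fn": "send_rows", "kwargs": {"offset": [[2,0.1,0.2],[2,0,0],[2,0,0],[1.5,0,0],[0.8,0,0]], "dr": [[0,0,0],[0,0,0],[0,0,0],[0,0,0],[0,0,0]], "grip": [28,28,28,28,28]}}

```text
time: 15.1
tool_pos: [473.6, 266.2, 35.7]
tcp_rot: [-63.7, 89.9, -153.8]
ft_force: [-0.4, 0.0, -1.2]
finger_gap: 34.7
```

Emit:
{"fn": "send_rows", "kwargs": {"offset": [[0,0,0],[0,0,0]], "dr": [[0,0,0],[0,0,0]], "grip": [28,28]}}

```text
time: 15.35
tool_pos: [474.9, 267.1, 37.8]
tcp_rot: [112.8, 89.9, 22.8]
ft_force: [0.0, -0.1, -3.5]
finger_gap: 35.0
```

Emit:
{"fn": "send_rows", "kwargs": {"offset": [[0.4,0,-0.1],[0.2,0,0],[0.1,0,0],[0,0,0]], "dr": [[0,0,0],[0,0,0],[0,0,0],[0,0,0]], "grip": [28,28,28,28]}}

```text
time: 15.85
tool_pos: [474.5, 268.0, 30.7]
tcp_rot: [129.4, 90.0, 39.4]
ft_force: [-3.1, -0.4, 4.6]
finger_gap: 34.6
```

Contact is felt at the expected height, so I'm releasing.

Emit:
{"fn": "send_rows", "kwargs": {"offset": [[0,0,0],[0,0,0],[0,0,0],[0,0,0],[0,0,0]], "dr": [[0,0,0],[0,0,0],[0,0,0],[0,0,0],[0,0,0]], "grip": [60,80,100,100,100]}}

```text
time: 16.48
tool_pos: [474.3, 267.9, 29.9]
tcp_rot: [-106.6, 90.0, 163.4]
ft_force: [-0.2, 0.4, 0.3]
finger_gap: 85.3
```

Emit:
{"fn": "send_rows", "kwargs": {"offset": [[-1.5,0,0],[-2.5,0,0],[-3,0,0],[-3,0,0],[0,0,0]], "dr": [[0,0,0],[0,0,0],[0,0,0],[0,0,0],[0,0,0]], "grip": [100,100,100,100,100]}}

```text
time: 17.1
tool_pos: [476.6, 268.9, 134.4]
tcp_rot: [113.8, 89.6, 23.8]
ft_force: [0.2, -0.0, -0.5]
finger_gap: 85.6
```

```bash
python3 -c "
from h import *
plan([624,144,130],want=WA)
for n in ('scene',):
  s=snapshot(n);cv2.imwrite('pics/%s10.png'%n,s['pixels'][120:290,(300 if n=='scene' else 150):,::-1][:,:200].repeat(3,0).repeat(3,1))
print(blobs(s,'red',63),blobs(s,'yellow',65),blobs(s,'yellow',4.5))"
```

```text
t 17.1 pos [476.6 268.9 134.4] gap 85.6 F [ 0.2 -0.  -0.5]
x [ 0.006  0.003 -1.   ] y [ 1.    -0.     0.006] z [-0.    -1.    -0.003] J [ 24.1   2.8 100.5  -0.   76.3  24.1]
rotvec tool [-0.   -0.16 -0.37]
offset cm tool [ 0.5  14.73 12.49]
[(array([460.7, 235.5]), 273, array([473.6, 270.3]), array([473.4, 269.9]), 24.0), (array([454.1, 258.5]), 856, array([526. , 301.6]), array([524.3, 299.9]), 43.2)] [(array([361.3, 198.1]), 258, array([555.5,  86.5]), array([551.3,  82.8]), 36.8), (array([352.4, 228.4]), 251, array([624.4, 146.2]), array([626.1, 144.9]), 25.9)] [(array([361.3, 198.1]), 258, array([506.4,  30.9]), array([501.8,  26.7]), 41.0), (array([352.4, 228.4]), 251, array([583.3,  97.4]), array([585.1,  96. ]), 28.9)]
```

View pics/scene10.png

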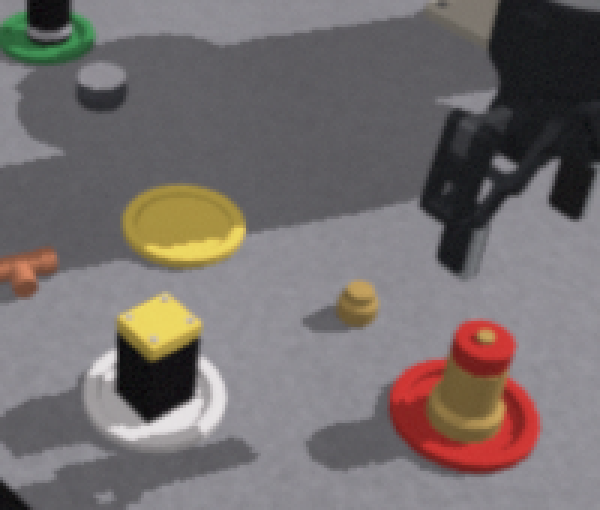

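The valve stands upright in red at (473,390) of the crop. Back to the relay at (624,144).

Emit:
{"fn": "send_rows", "kwargs": {"offset": [[0,1.5,1.2],[0,3,2.5],[0,3,2.5],[0,3,2.5],[0,2.7,2.4]], "dr": [[0,0,0],[0,0,0],[0,0,0],[0,0,0],[0,0,0]], "grip": [100,100,100,100,100]}}

```text
time: 17.77
tool_pos: [607.0, 154.7, 128.3]
tcp_rot: [-72.8, 89.9, -162.9]
ft_force: [0.2, 0.2, -0.7]
finger_gap: 85.4
```

Emit:
{"fn": "send_rows", "kwargs": {"offset": [[1,1.5,1.4],[0,0,0],[0,0,0],[0,0,0]], "dr": [[0,0,0],[0,0,0],[0,0,0],[0,0,0]], "grip": [100,100,100,100]}}

```text
time: 18.27
tool_pos: [620.9, 143.4, 120.0]
tcp_rot: [-117.1, 90.0, 153.0]
ft_force: [-1.1, -0.5, 0.1]
finger_gap: 85.6
```

```bash
python3 -c "
from h import *
plan([624,144,24],want=WA)
for n in ('scene',):
  s=snapshot(n);cv2.imwrite('pics/%s11.png'%n,s['pixels'][120:290,(300 if n=='scene' else 150):,::-1][:,:200].repeat(3,0).repeat(3,1))
print(blobs(s,'yellow',65))"
```

```text
t 18.27 pos [620.9 143.4 120. ] gap 85.6 F [-1.1 -0.5  0.1]
x [-0.  0. -1.] y [ 1.     0.001 -0.   ] z [ 0.001 -1.    -0.   ] J [ 8.4 17.4 85.7  0.  76.9  8.4]
rotvec tool [ 0.04 -0.    0.01]
offset cm tool [ 9.6   0.31 -0.06]
[(array([367.8, 197.9]), 29, array([544.6,  93.5]), array([544.2,  93.2]), 12.6), (array([353. , 228.2]), 251, array([622.9, 146.3]), array([622.7, 145.2]), 24.1)]
```

View pics/scene11.png

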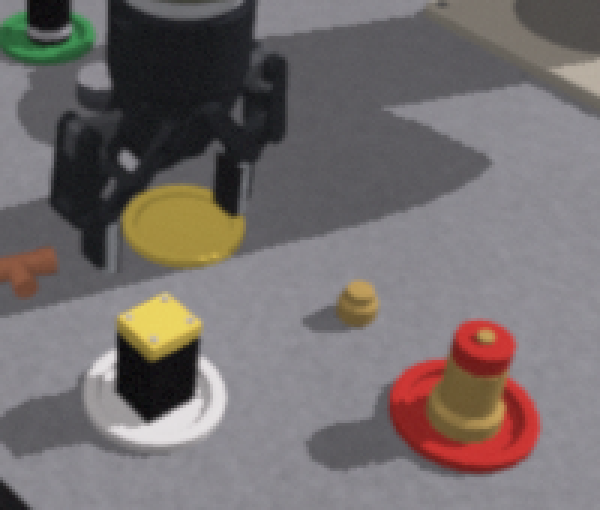

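The jaws are above the relay lid at (160,325). I'm descending and closing.

Emit:
{"fn": "send_rows", "kwargs": {"offset": [[2,0.2,0],[2,0,0],[2,0,0],[2,0,0],[1.6,0,0]], "dr": [[0,0,0],[0,0,0],[0,0,0],[0,0,0],[0,0,0]], "grip": [100,100,100,100,100]}}

```text
time: 18.95
tool_pos: [622.5, 142.7, 21.8]
tcp_rot: [-80.8, 89.9, -170.8]
ft_force: [1.1, 0.3, 0.4]
finger_gap: 85.6
```

Emit:
{"fn": "send_rows", "kwargs": {"offset": [[0,0,0],[0,0,0],[0,0,0],[0,0,0],[0,0,0]], "dr": [[0,0,0],[0,0,0],[0,0,0],[0,0,0],[0,0,0]], "grip": [100,70,45,30,30]}}

```text
time: 19.58
tool_pos: [624.2, 143.0, 25.3]
tcp_rot: [98.0, 89.9, 8.0]
ft_force: [0.4, 0.8, 6.2]
finger_gap: 39.7
```

Emit:
{"fn": "send_rows", "kwargs": {"offset": [[0,0,0],[0,0,0],[0,0,0],[0,0,0]], "dr": [[0,0,0],[0,0,0],[0,0,0],[0,0,0]], "grip": [30,30,30,30]}}

```text
time: 20.08
tool_pos: [624.2, 143.0, 25.2]
tcp_rot: [98.2, 89.9, 8.2]
ft_force: [0.4, 0.1, 5.4]
finger_gap: 39.6
```

Emit:
{"fn": "send_rows", "kwargs": {"offset": [[-1,0,0],[-2,0,0],[-2,0,0],[-2,0,0],[-2,0,0]], "dr": [[0,0,0],[0,0,0],[0,0,0],[0,0,0],[0,0,0]], "grip": [30,30,30,30,30]}}

```text
time: 20.7
tool_pos: [623.6, 142.9, 116.0]
tcp_rot: [96.5, 89.9, 6.5]
ft_force: [0.2, -0.2, -2.4]
finger_gap: 39.2
```

```bash
python3 -c "
from h import *
plan([500.5,18.5,24],want=WA)
for n in ('scene',):
  s=snapshot(n);cv2.imwrite('pics/%s12.png'%n,s['pixels'][120:290,(300 if n=='scene' else 150):,::-1][:,:200].repeat(3,0).repeat(3,1))"
```

```text
t 20.7 pos [623.6 142.9 116. ] gap 39.2 F [ 0.2 -0.2 -2.4]
x [ 0.001  0.    -1.   ] y [ 1.    -0.     0.001] z [-0. -1. -0.] J [ 8.3 17.9 85.6 -0.  76.5  8.3]
rotvec tool [-0.01 -0.01 -0.06]
offset cm tool [  9.18 -12.32  12.44]
```

View pics/scene12.png

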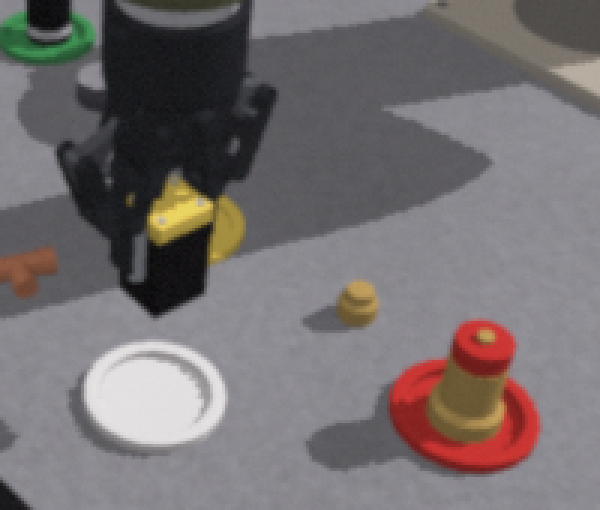

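The relay is lifted upright with its lid at (180,220). On to yellow.

Emit:
{"fn": "send_rows", "kwargs": {"offset": [[0,-1.5,1.5],[0,-2.6,2.6],[0,-2.6,2.6],[0,-2.6,2.6],[0,-2,2.1]], "dr": [[0,0,0],[0,0,0],[0,0,0],[0,0,0],[0,0,0]], "grip": [30,30,30,30,30]}}

```text
time: 21.38
tool_pos: [509.3, 28.0, 114.2]
tcp_rot: [27.1, 90.0, -62.9]
ft_force: [0.4, -0.9, -0.7]
finger_gap: 39.2
```

Emit:
{"fn": "send_rows", "kwargs": {"offset": [[0,-1,1.1],[0,0,0],[0,0,0],[0,0,0]], "dr": [[0,0,0],[0,0,0],[0,0,0],[0,0,0]], "grip": [30,30,30,30]}}

```text
time: 21.88
tool_pos: [500.8, 18.4, 114.0]
tcp_rot: [131.8, 90.0, 41.8]
ft_force: [0.1, -0.3, -1.4]
finger_gap: 39.4
```

```bash
python3 -c "
from h import *
plan([500.5,18,25.2],want=WA)"
```

```text
t 21.88 pos [500.8  18.4 114. ] gap 39.4 F [ 0.1 -0.3 -1.4]
x [ 0.  0. -1.] y [1.    0.001 0.   ] z [ 0.001 -1.    -0.   ] J [ -3.8  -2.8 108.4   0.   74.4  -3.8]
rotvec tool [ 0.04 -0.01 -0.01]
offset cm tool [ 8.88 -0.03  0.05]
```

Emit:
{"fn": "send_rows", "kwargs": {"offset": [[2,0,0],[2,0,0],[2,0,0],[1.5,0,0],[0.9,0,0]], "dr": [[0,0,0],[0,0,0],[0,0,0],[0,0,0],[0,0,0]], "grip": [30,30,30,30,30]}}

```text
time: 22.5
tool_pos: [500.1, 18.2, 29.1]
tcp_rot: [-96.6, 89.9, 173.4]
ft_force: [0.2, 0.2, -1.9]
finger_gap: 39.6
```

Emit:
{"fn": "send_rows", "kwargs": {"offset": [[0,0,0],[0,0,0]], "dr": [[0,0,0],[0,0,0]], "grip": [30,30]}}

```text
time: 22.75
tool_pos: [500.9, 17.8, 30.7]
tcp_rot: [85.6, 89.9, -4.4]
ft_force: [0.2, -0.1, -0.7]
finger_gap: 39.3
```

```bash
python3 -c "
from h import *
plan([500.5,18,25.2],want=WA)
for n in ('scene',):
  s=snapshot(n);cv2.imwrite('pics/%s13.png'%n,s['pixels'][120:290,(300 if n=='scene' else 150):,::-1][:,:200].repeat(3,0).repeat(3,1))"
```

```text
t 22.75 pos [500.9  17.8  30.7] gap 39.3 F [ 0.2 -0.1 -0.7]
x [ 0.001 -0.    -1.   ] y [ 1.    -0.     0.001] z [-0. -1.  0.] J [ -3.8   3.6 111.5  -0.   64.8  -3.8]
rotvec tool [-0.    0.   -0.06]
offset cm tool [ 0.55 -0.04 -0.02]
```

View pics/scene13.png

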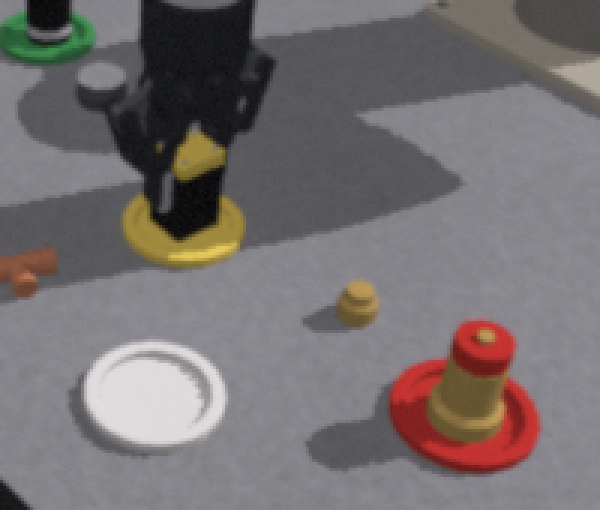

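The relay is over the yellow floor at (185,225). The last 5.5 mm go down slowly.

Emit:
{"fn": "send_rows", "kwargs": {"offset": [[0.3,0,0],[0.2,0,0],[0.05,0,0],[0,0,0]], "dr": [[0,0,0],[0,0,0],[0,0,0],[0,0,0]], "grip": [30,30,30,30]}}

```text
time: 23.3
tool_pos: [500.5, 17.8, 25.2]
tcp_rot: [80.6, 90.0, -9.4]
ft_force: [-3.6, 0.5, 6.4]
finger_gap: 39.3
```

Emit:
{"fn": "send_rows", "kwargs": {"offset": [[0,0,0],[0,0,0],[0,0,0],[0,0,0],[0,0,0]], "dr": [[0,0,0],[0,0,0],[0,0,0],[0,0,0],[0,0,0]], "grip": [60,80,100,100,100]}}

```text
time: 23.92
tool_pos: [500.2, 17.9, 24.4]
tcp_rot: [-83.5, 90.0, -173.5]
ft_force: [0.0, -0.3, 1.0]
finger_gap: 85.3
```

Emit:
{"fn": "send_rows", "kwargs": {"offset": [[-1.5,0,0],[-2.5,0,0],[-3,0,0],[-3,0,0],[0,0,0]], "dr": [[0,0,0],[0,0,0],[0,0,0],[0,0,0],[0,0,0]], "grip": [100,100,100,100,100]}}

```text
time: 24.55
tool_pos: [502.8, 17.7, 128.7]
tcp_rot: [86.1, 89.6, -3.9]
ft_force: [-0.1, -0.0, -0.6]
finger_gap: 85.6
```

```bash
python3 -c "
from h import *
plan([655,-151,125],want=WA)
for n in ('scene',):
  s=snapshot(n);cv2.imwrite('pics/%s14.png'%n,s['pixels'][90:290,(200 if n=='scene' else 150):,::-1][:,:260].repeat(3,0).repeat(3,1))
print(blobs(s,'yellow',65),blobs(s,'green',67))"
```

```text
t 24.55 pos [502.8  17.7 128.7] gap 85.6 F [-0.1 -0.  -0.6]
x [ 0.007 -0.    -1.   ] y [ 1.    -0.     0.007] z [-0. -1.  0.] J [ -3.8  -3.8 107.7  -0.   75.7  -3.8]
rotvec tool [-0.    0.03 -0.39]
offset cm tool [ 0.48 15.22 16.87]
[(array([356.6, 172.3]), 27, array([508.5,  11.6]), array([508.4,  14.6]), 18.5), (array([348.7, 200.2]), 29, array([580.6,  77.5]), array([583.8,  76.8]), 15.1), (array([367.1, 203.8]), 48, array([557.5, 107. ]), array([557.5, 105.6]), 24.2)] [(array([314.9, 131.9]), 271, array([ 489., -181.]), array([ 488.7, -183. ]), 42.0), (array([261.6, 159.1]), 112, array([ 655.5, -149.7]), array([ 654.2, -149.9]), 21.4)]
```

View pics/scene14.png

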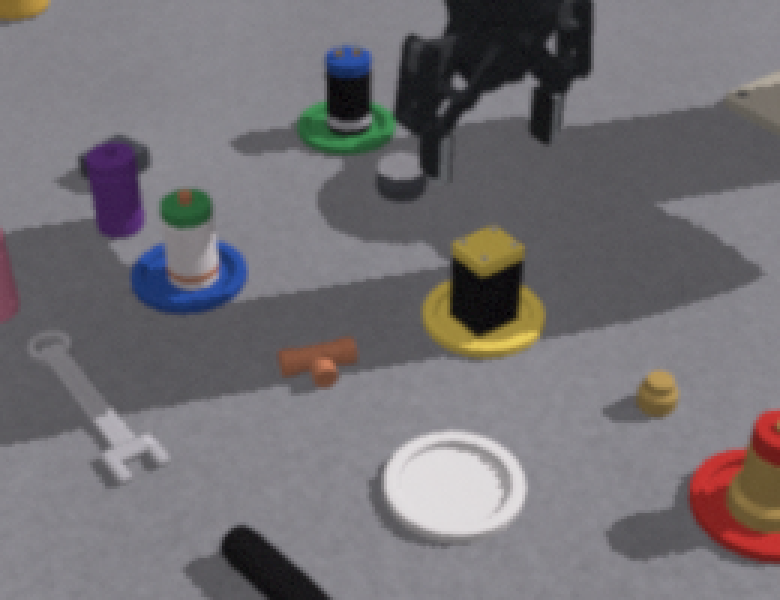

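The relay stands upright in yellow at (487,290). The drier is the green-topped one at (188,240); the purple one at (117,190) and the pink one stay untouched. On to the drier.

Emit:
{"fn": "send_rows", "kwargs": {"offset": [[0,1.5,1.7],[0,2.6,2.9],[0,2.6,2.9],[0,2.6,2.9],[0,2.6,2.9]], "dr": [[0,0,0],[0,0,0],[0,0,0],[0,0,0],[0,0,0]], "grip": [100,100,100,100,100]}}

```text
time: 25.22
tool_pos: [619.2, -115.9, 123.1]
tcp_rot: [-106.6, 89.9, 163.4]
ft_force: [-0.0, 0.3, 1.1]
finger_gap: 85.5
```

Emit:
{"fn": "send_rows", "kwargs": {"offset": [[0,2.2,2.4],[0,1.1,1.2],[0,0,0],[0,0,0]], "dr": [[0,0,0],[0,0,0],[0,0,0],[0,0,0]], "grip": [100,100,100,100]}}

```text
time: 25.72
tool_pos: [651.3, -150.4, 123.5]
tcp_rot: [-113.5, 89.9, 156.5]
ft_force: [-0.5, 0.5, 0.2]
finger_gap: 85.6
```

```bash
python3 -c "
from h import *
plan([655,-151,26],want=WA)
for n in ('scene',):
  s=snapshot(n);cv2.imwrite('pics/%s15.png'%n,s['pixels'][70:240,(170 if n=='scene' else 150):,::-1][:,:200].repeat(3,0).repeat(3,1))"
```

```text
t 25.73 pos [ 651.3 -150.4  123.5] gap 85.6 F [-0.5  0.5  0.2]
x [-0.002  0.001 -1.   ] y [ 1.     0.    -0.002] z [ 0.    -1.    -0.001] J [-17.4  21.9  79.8   0.   78.4 -17.4]
rotvec tool [ 0.   -0.05  0.11]
offset cm tool [9.75 0.39 0.07]
```

View pics/scene15.png

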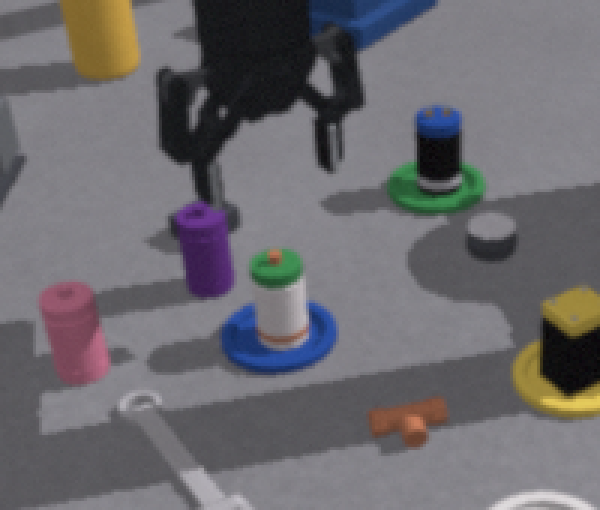

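The jaws are centred above the drier's green top at (277,265), clear of purple at (205,250). I'm descending.

Emit:
{"fn": "send_rows", "kwargs": {"offset": [[2,0.3,0],[2,0,0],[2,0,0],[2,0,0],[1.6,0,0]], "dr": [[0,0,0],[0,0,0],[0,0,0],[0,0,0],[0,0,0]], "grip": [100,100,100,100,100]}}

```text
time: 26.4
tool_pos: [654.5, -150.9, 26.3]
tcp_rot: [-107.1, 89.9, 162.9]
ft_force: [-1.0, 0.2, 0.5]
finger_gap: 85.6
```

Emit:
{"fn": "send_rows", "kwargs": {"offset": [[0,0,0],[0,0,0],[0,0,0],[0,0,0],[0,0,0]], "dr": [[0,0,0],[0,0,0],[0,0,0],[0,0,0],[0,0,0]], "grip": [100,70,45,30,30]}}

```text
time: 27.02
tool_pos: [656.1, -151.5, 29.8]
tcp_rot: [71.7, 89.9, -18.3]
ft_force: [-0.8, -0.1, 5.8]
finger_gap: 39.1
```

Emit:
{"fn": "send_rows", "kwargs": {"offset": [[0,0,0],[0,0,0],[0,0,0],[0,0,0]], "dr": [[0,0,0],[0,0,0],[0,0,0],[0,0,0]], "grip": [30,30,30,30]}}

```text
time: 27.52
tool_pos: [656.1, -151.4, 29.8]
tcp_rot: [71.5, 89.9, -18.5]
ft_force: [-0.1, 1.5, 6.3]
finger_gap: 38.9
```

Emit:
{"fn": "send_rows", "kwargs": {"offset": [[-1,0,0],[-2,0,0],[-2,0,0],[-2,0,0],[-2,0,0]], "dr": [[0,0,0],[0,0,0],[0,0,0],[0,0,0],[0,0,0]], "grip": [30,30,30,30,30]}}

```text
time: 28.15
tool_pos: [655.5, -151.3, 120.5]
tcp_rot: [71.3, 89.9, -18.7]
ft_force: [0.8, 0.3, -1.6]
finger_gap: 38.8
```

```bash
python3 -c "
from h import *
plan([624.5,144,120],want=WA)
for n in ('scene',):
  s=snapshot(n);cv2.imwrite('pics/%s16.png'%n,s['pixels'][70:240,(170 if n=='scene' else 150):,::-1][:,:200].repeat(3,0).repeat(3,1))
print(blobs(s,'blue',4.5))"
```

```text
t 28.15 pos [ 655.5 -151.3  120.5] gap 38.8 F [ 0.8  0.3 -1.6]
x [ 0.001 -0.    -1.   ] y [ 1.    -0.     0.001] z [-0. -1.  0.] J [-17.4  22.5  79.3  -0.   78.1 -17.4]
rotvec tool [-0.01  0.02 -0.06]
offset cm tool [  0.04  -3.11 -29.53]
[(array([270.4,   1.8]), 26, array([ -138.9, -1555.3]), array([ -134.1, -1556.2]), 41.9), (array([415.4,  21.4]), 1186, array([-517.6, -843.5]), array([-577.8, -823.4]), 371.1), (array([288.9,  69.6]), 943, array([ 260.5, -694.7]), array([ 282.9, -718.4]), 147.8), (array([315.6, 110.7]), 112, array([ 358.1, -374.5]), array([ 356.5, -373.6]), 31.4), (array([262.4, 181.2]), 752, array([ 659.1, -151.6]), array([ 658.1, -153.1]), 48.4)]
```

View pics/scene16.png

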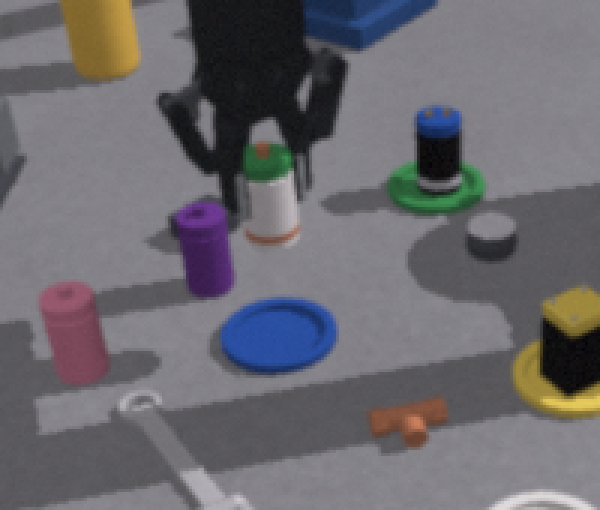

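The drier is lifted upright (green top at (265,160)) and the blue holder is now empty at (659,-153). To white.

Emit:
{"fn": "send_rows", "kwargs": {"offset": [[0,-0.2,-1.5],[0,-0.3,-3],[0,-0.3,-3],[0,-0.3,-3],[0,-0.3,-3]], "dr": [[0,0,0],[0,0,0],[0,0,0],[0,0,0],[0,0,0]], "grip": [30,30,30,30,30]}}

```text
time: 28.82
tool_pos: [639.8, -14.0, 116.8]
tcp_rot: [-103.4, 89.9, 166.6]
ft_force: [0.9, 0.5, -3.4]
finger_gap: 39.0
```

Emit:
{"fn": "send_rows", "kwargs": {"offset": [[0,-0.3,-3],[0,-0.3,-3],[0,-0.3,-3],[0,-0.4,-3],[0,-0.4,-3]], "dr": [[0,0,0],[0,0,0],[0,0,0],[0,0,0],[0,0,0]], "grip": [30,30,30,30,30]}}

```text
time: 29.45
tool_pos: [622.5, 135.7, 116.8]
tcp_rot: [-89.5, 89.8, -179.5]
ft_force: [1.2, 0.4, -2.3]
finger_gap: 39.4
```

Emit:
{"fn": "send_rows", "kwargs": {"offset": [[0,0,-1],[0,0,0],[0,0,0],[0,0,0]], "dr": [[0,0,0],[0,0,0],[0,0,0],[0,0,0]], "grip": [30,30,30,30]}}

```text
time: 29.95
tool_pos: [624.4, 142.8, 118.4]
tcp_rot: [-26.6, 90.0, -116.7]
ft_force: [-0.3, -0.3, -2.4]
finger_gap: 38.8
```

```bash
python3 -c "
from h import *
plan([624.5,144,30],want=WA)"
```

```text
t 29.95 pos [624.4 142.8 118.4] gap 38.8 F [-0.3 -0.3 -2.4]
x [-0. -0. -1.] y [ 1.    -0.001 -0.   ] z [-0.001 -1.     0.   ] J [ 8.3 17.9 85.2 -0.  76.8  8.4]
rotvec tool [-0.08  0.01  0.01]
offset cm tool [ 8.84  0.01 -0.12]
```

Emit:
{"fn": "send_rows", "kwargs": {"offset": [[2,0,0],[2,0,-0.1],[2,0,0],[1.5,0,0],[0.8,0,0]], "dr": [[0,0,0],[0,0,0],[0,0,0],[0,0,0],[0,0,0]], "grip": [30,30,30,30,30]}}

```text
time: 30.58
tool_pos: [623.4, 144.8, 33.6]
tcp_rot: [-80.4, 89.9, -170.4]
ft_force: [-0.4, 0.3, -1.6]
finger_gap: 38.8
```

Emit:
{"fn": "send_rows", "kwargs": {"offset": [[0,0,0],[0,0,0]], "dr": [[0,0,0],[0,0,0]], "grip": [30,30]}}

```text
time: 30.82
tool_pos: [625.0, 145.0, 36.4]
tcp_rot: [98.8, 89.9, 8.8]
ft_force: [1.5, -1.0, -2.4]
finger_gap: 39.0
```

```bash
python3 -c "
from h import *
plan([624.5,144,29.8],want=WA)
for n in ('scene',):
  s=snapshot(n);cv2.imwrite('pics/%s17.png'%n,s['pixels'][120:290,(300 if n=='scene' else 150):,::-1][:,:200].repeat(3,0).repeat(3,1))"
```

```text
t 30.82 pos [625.  145.   36.4] gap 39.0 F [ 1.5 -1.  -2.4]
x [ 0.001  0.    -1.   ] y [ 1.    -0.     0.001] z [-0. -1. -0.] J [ 8.5 23.1 88.   0.  68.8  8.5]
rotvec tool [-0.   -0.01 -0.08]
offset cm tool [ 0.66 -0.05  0.1 ]
```

View pics/scene17.png

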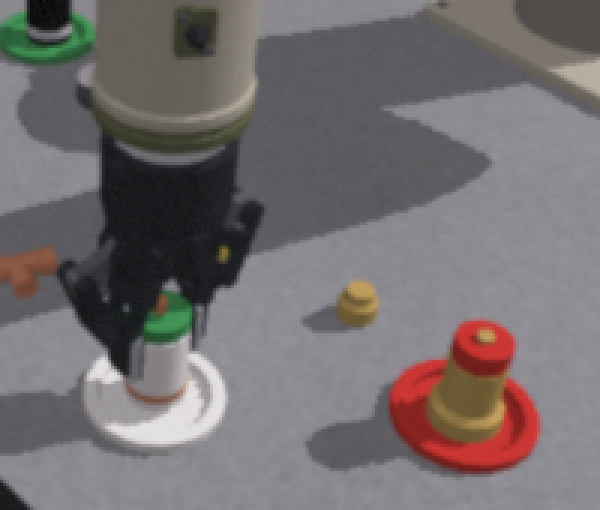

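The drier is inside the white rim at (157,380). The last 6.5 mm go down slowly.

Emit:
{"fn": "send_rows", "kwargs": {"offset": [[0.3,0,0],[0.25,0,0],[0.1,0,0],[0,0,0]], "dr": [[0,0,0],[0,0,0],[0,0,0],[0,0,0]], "grip": [30,30,30,30]}}

```text
time: 31.38
tool_pos: [624.5, 144.9, 29.9]
tcp_rot: [95.5, 90.0, 5.5]
ft_force: [-3.3, -0.2, 5.1]
finger_gap: 39.1
```

Emit:
{"fn": "send_rows", "kwargs": {"offset": [[0,0,0],[0,0,0],[0,0,0],[0,0,0],[0,0,0]], "dr": [[0,0,0],[0,0,0],[0,0,0],[0,0,0],[0,0,0]], "grip": [60,80,100,100,100]}}

```text
time: 32.0
tool_pos: [624.2, 144.8, 28.9]
tcp_rot: [-80.4, 90.0, -170.4]
ft_force: [0.0, 0.1, 0.4]
finger_gap: 85.8
```

Emit:
{"fn": "send_rows", "kwargs": {"offset": [[-1.5,0,0],[-2.5,0,0],[-3,0,0],[-3,0,0],[0,0,0]], "dr": [[0,0,0],[0,0,0],[0,0,0],[0,0,0],[0,0,0]], "grip": [100,100,100,100,100]}}

```text
time: 32.62
tool_pos: [626.9, 145.3, 133.9]
tcp_rot: [98.7, 89.6, 8.7]
ft_force: [0.0, 0.4, 0.0]
finger_gap: 85.1
```

```bash
python3 -c "
from h import *
plan([425.5,-273,125],want=WA)
for n in ('scene',):
  s=snapshot(n);cv2.imwrite('pics/%s18.png'%n,s['pixels'][120:290,(300 if n=='scene' else 150):,::-1][:,:200].repeat(3,0).repeat(3,1))
print(blobs(s,'green',67))
s=snapshot('top');print(blobs(s,'green',67),blobs(s,'green',4.5),blobs(s,'blue',69));cv2.imwrite('pics/top18.png',s['pixels'][130:300,180:450,::-1].repeat(2,0).repeat(2,1))"
```

```text
t 32.62 pos [626.9 145.3 133.9] gap 85.1 F [0.  0.4 0. ]
x [ 0.007  0.001 -1.   ] y [ 1.    -0.     0.007] z [-0.    -1.    -0.001] J [ 8.5 17.2 84.4  0.  77.9  8.5]
rotvec tool [-0.01 -0.06 -0.42]
offset cm tool [  0.7  -20.15  41.83]
[(array([314.8, 131.9]), 269, array([ 489.3, -181. ]), array([ 487.8, -183.1]), 41.7), (array([352.6, 227.4]), 211, array([623.7, 145.8]), array([623.5, 145.4]), 21.1)]
[(array([ 11.2, 263.6]), 2243, array([446.5, 827.8]), array([424.6, 828.4]), 327.5), (array([616.4, 185.7]), 625, array([ 668. , -831.5]), array([ 666.5, -849.6]), 86.6), (array([269.4, 200.7]), 53, array([621.6, 133.7]), array([622.3, 136.1]), 15.9), (array([627.3, 306.7]), 2110, array([ 337.2, -829.7]), array([ 341.9, -823.8]), 241.0), (array([414.6, 272.4]), 545, array([ 426.6, -262. ]), array([ 426.7, -262.3]), 43.5)] [(array([ 11.2, 263.6]), 2243, array([449.4, 865. ]), array([426.5, 865.6]), 342.5), (array([616.4, 185.7]), 625, array([ 681. , -870.3]), array([ 679.5, -889.2]), 90.6), (array([269.4, 200.7]), 53, array([632.6, 139.1]), array([633.2, 141.7]), 16.6), (array([627.3, 306.7]), 2110, array([ 335.1, -868.4]), array([ 340.1, -862.2]), 252.0), (array([414.6, 272.4]), 545, array([ 428.6, -274.7]), array([ 428.7, -275. ]), 45.5)] [(array([370.8, 192.1]), 779, array([ 646.6, -146.6]), array([ 646.6, -146.7]), 44.0), (array([419.6, 273. ]), 185, array([ 424.8, -275.2]), array([ 425.2, -275.3]), 21.6), (array([555.7, 325.1]), 1680, array([ 288.6, -632.9]), array([ 284.6, -632. ]), 94.0)]
```

View pics/scene18.png

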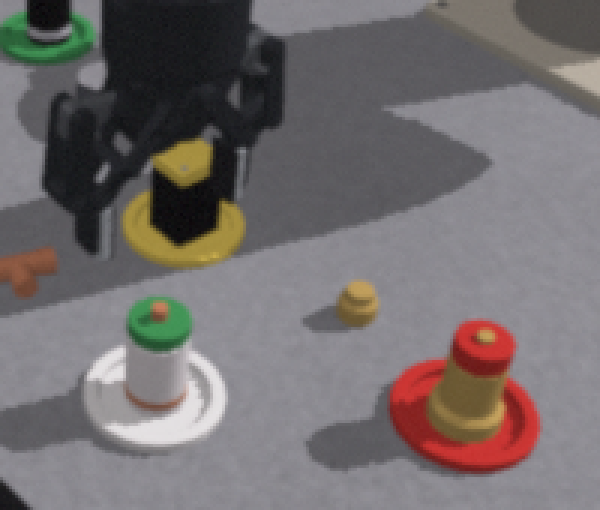

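View pics/top18.png

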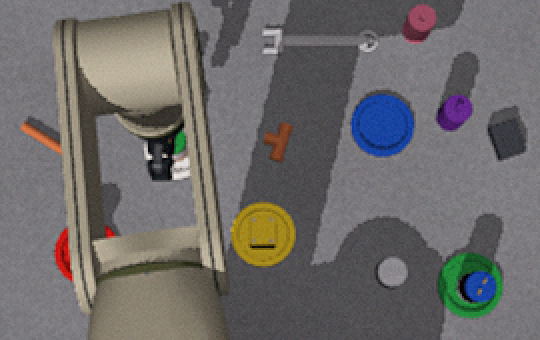

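The drier stands upright in white at (158,355). Now the capacitor at about (425.5,-274).

Emit:
{"fn": "send_rows", "kwargs": {"offset": [[0,-0.8,1.6],[0,-1.6,3.4],[0,-1.6,3.4],[0,-1.6,3.4],[0,-1.6,3.4]], "dr": [[0,0,0],[0,0,0],[0,0,0],[0,0,0],[0,0,0]], "grip": [100,100,100,100,100]}}

```text
time: 33.35
tool_pos: [550.0, -8.9, 127.5]
tcp_rot: [-87.7, 89.9, -177.7]
ft_force: [-0.7, 0.7, 0.2]
finger_gap: 85.4
```

Emit:
{"fn": "send_rows", "kwargs": {"offset": [[0,-1.6,3.4],[0,-1.6,3.4],[0,-1.6,3.4],[0,-1.6,3.4],[0,-1.6,3.4]], "dr": [[0,0,0],[0,0,0],[0,0,0],[0,0,0],[0,0,0]], "grip": [100,100,100,100,100]}}

```text
time: 33.98
tool_pos: [469.9, -178.3, 127.5]
tcp_rot: [-109.5, 89.9, 160.4]
ft_force: [0.4, -0.6, 0.7]
finger_gap: 85.5
```

Emit:
{"fn": "send_rows", "kwargs": {"offset": [[0,-1.6,3.4],[0,-1.6,3.4],[0,-1.3,2.3],[0,0,0],[0,0,0]], "dr": [[0,0,0],[0,0,0],[0,0,0],[0,0,0],[0,0,0]], "grip": [100,100,100,100,100]}}

```text
time: 34.6
tool_pos: [426.5, -267.6, 128.1]
tcp_rot: [-138.6, 89.9, 131.4]
ft_force: [-0.8, -0.2, -0.1]
finger_gap: 85.2
```

```bash
python3 -c "
from h import *
plan([425.5,-274,28],want=WA)
for n in ('scene',):
  s=snapshot(n);cv2.imwrite('pics/%s19.png'%n,s['pixels'][30:200,(220 if n=='scene' else 150):,::-1][:,:200].repeat(3,0).repeat(3,1))
print(blobs(s,'blue',69))"
```

```text
t 34.6 pos [ 426.5 -267.6  128.1] gap 85.2 F [-0.8 -0.2 -0.1]
x [-0.001  0.001 -1.   ] y [ 1.    -0.001 -0.001] z [-0.001 -1.    -0.001] J [-38.   -3.2 107.2   0.   76.1 -37.9]
rotvec tool [-0.05 -0.07  0.06]
offset cm tool [10.01 -0.08  0.66]
[(array([247.8,   3. ]), 33, array([   81.9, -1367. ]), array([   81. , -1366.5]), 36.6), (array([259.2,   2.4]), 48, array([   33.3, -1343.3]), array([   34.5, -1343.6]), 52.1), (array([269.6,   1.9]), 34, array([  -11.7, -1322.2]), array([   -6.6, -1323.9]), 40.0), (array([415.3,  21.4]), 1187, array([-352. , -687.5]), array([-405.9, -669.7]), 330.1), (array([236.5,   5. ]), 32, array([  141.2, -1366.7]), array([  140.9, -1367. ]), 36.1), (array([279.2,  70.7]), 662, array([ 370.3, -565.3]), array([ 359.9, -576.3]), 131.5), (array([309.7,  70.4]), 64, array([ 289. , -510.4]), array([ 291.5, -512.7]), 46.6), (array([315.8, 110.6]), 113, array([ 426.2, -270.2]), array([ 425.4, -269.6]), 27.9), (array([262.4, 181.3]), 755, array([694.6, -72.1]), array([693.4, -72.7]), 43.6)]
```

View pics/scene19.png

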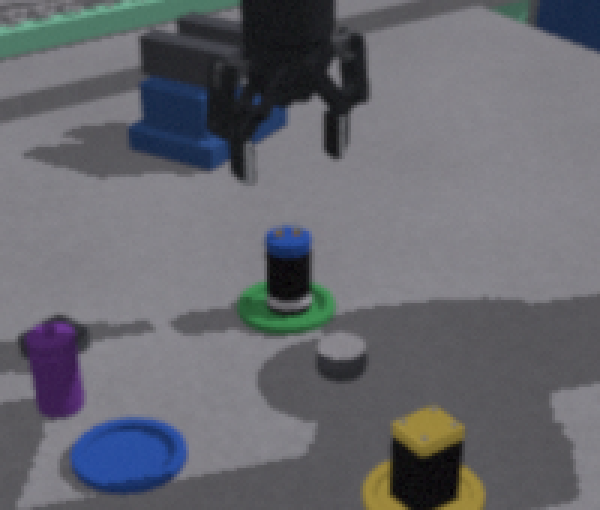

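The jaws are above the capacitor's blue top at (288,242). I'm descending and closing.

Emit:
{"fn": "send_rows", "kwargs": {"offset": [[2,-0.1,0.3],[2,0,0.2],[2,0,0],[2,0,0],[1.6,0,0]], "dr": [[0,0,0],[0,0,0],[0,0,0],[0,0,0],[0,0,0]], "grip": [100,100,100,100,100]}}

```text
time: 35.28
tool_pos: [426.3, -272.0, 31.9]
tcp_rot: [-134.8, 89.9, 135.3]
ft_force: [-0.3, 0.2, -0.2]
finger_gap: 85.3
```

Emit:
{"fn": "send_rows", "kwargs": {"offset": [[0.1,0,0],[0,0,0],[0,0,0],[0,0,0],[0,0,0]], "dr": [[0,0,0],[0,0,0],[0,0,0],[0,0,0],[0,0,0]], "grip": [100,70,45,32,32]}}

```text
time: 35.9
tool_pos: [426.9, -273.7, 33.1]
tcp_rot: [50.6, 89.9, -39.4]
ft_force: [-0.9, 0.9, 4.5]
finger_gap: 41.3
```

Emit:
{"fn": "send_rows", "kwargs": {"offset": [[0,0,0],[0,0,0],[0,0,0],[0,0,0]], "dr": [[0,0,0],[0,0,0],[0,0,0],[0,0,0]], "grip": [32,32,32,32]}}

```text
time: 36.4
tool_pos: [427.0, -273.8, 33.1]
tcp_rot: [50.7, 89.9, -39.3]
ft_force: [-0.9, 0.3, 7.0]
finger_gap: 40.8
```

Emit:
{"fn": "send_rows", "kwargs": {"offset": [[-1,0,0],[-2,0,0],[-2,0,0],[-2,0,0],[-2,0,0]], "dr": [[0,0,0],[0,0,0],[0,0,0],[0,0,0],[0,0,0]], "grip": [32,32,32,32,32]}}

```text
time: 37.02
tool_pos: [426.0, -272.9, 122.9]
tcp_rot: [-137.1, 90.0, 132.9]
ft_force: [0.3, -0.9, -2.1]
finger_gap: 40.9
```

```bash
python3 -c "
from h import *
plan([659,-153,125],want=WA)
for n in ('scene',):
  s=snapshot(n);cv2.imwrite('pics/%s20.png'%n,s['pixels'][30:200,(220 if n=='scene' else 150):,::-1][:,:200].repeat(3,0).repeat(3,1))
print(blobs(s,'green',4.5))"
```

```text
t 37.02 pos [ 426.  -272.9  122.9] gap 40.9 F [ 0.3 -0.9 -2.1]
x [-0.  0. -1.] y [ 1. -0. -0.] z [-0. -1. -0.] J [-38.5  -2.6 107.2   0.   75.4 -38.4]
rotvec tool [-0.01 -0.01  0.01]
offset cm tool [ -0.21  23.3  -12.  ]
[(array([314.8, 131.6]), 432, array([ 429.4, -272. ]), array([ 430.1, -274.6]), 47.3), (array([352.6, 227.4]), 212, array([581. ,  95.2]), array([581.,  95.]), 24.0)]
```

View pics/scene20.png

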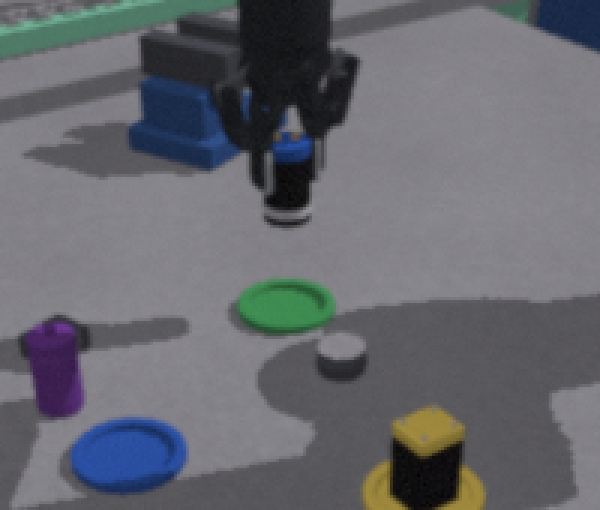

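The capacitor is lifted upright with its top at (293,145). To blue at (659,-153).

Emit:
{"fn": "send_rows", "kwargs": {"offset": [[0,1.5,-0.7],[0,3,-1.5],[0,3,-1.5],[0,3,-1.5],[0,3,-1.6]], "dr": [[0,0,0],[0,0,0],[0,0,0],[0,0,0],[0,0,0]], "grip": [32,32,32,32,32]}}

```text
time: 37.7
tool_pos: [562.1, -203.4, 120.1]
tcp_rot: [-122.2, 89.9, 147.8]
ft_force: [0.5, -0.0, -1.3]
finger_gap: 40.9
```

Emit:
{"fn": "send_rows", "kwargs": {"offset": [[0,3,-1.6],[0,3,-1.6],[0,2.3,-1.2],[0,1.4,-0.7],[0,0,0]], "dr": [[0,0,0],[0,0,0],[0,0,0],[0,0,0],[0,0,0]], "grip": [32,32,32,32,32]}}

```text
time: 38.33
tool_pos: [658.6, -152.3, 119.8]
tcp_rot: [-115.8, 89.9, 154.2]
ft_force: [-0.2, -0.0, -0.3]
finger_gap: 41.0
```

Emit:
{"fn": "send_rows", "kwargs": {"offset": [[0,0,0],[0,0,0]], "dr": [[0,0,0],[0,0,0]], "grip": [32,32]}}

```text
time: 38.58
tool_pos: [657.6, -154.4, 121.5]
tcp_rot: [-100.2, 90.0, 169.8]
ft_force: [-0.4, -0.8, -1.0]
finger_gap: 41.1
```

```bash
python3 -c "
from h import *
plan([659,-153.5,33.2],want=WA)"
```

```text
t 38.58 pos [ 657.6 -154.4  121.5] gap 41.1 F [-0.4 -0.8 -1. ]
x [-0.001  0.    -1.   ] y [ 1.    -0.001 -0.001] z [-0.001 -1.    -0.   ] J [-17.6  23.   78.6  -0.   78.4 -17.5]
rotvec tool [-0.04 -0.01  0.04]
offset cm tool [ 8.83  0.15 -0.09]
```

Emit:
{"fn": "send_rows", "kwargs": {"offset": [[2,0.1,0],[2,0,0],[2,0,0],[1.5,0,0],[0.8,0,0]], "dr": [[0,0,0],[0,0,0],[0,0,0],[0,0,0],[0,0,0]], "grip": [32,32,32,32,32]}}

```text
time: 39.2
tool_pos: [658.4, -153.9, 37.0]
tcp_rot: [-107.7, 89.9, 162.3]
ft_force: [0.2, -0.4, -0.6]
finger_gap: 40.9
```

Emit:
{"fn": "send_rows", "kwargs": {"offset": [[0,0,0],[0,0,0]], "dr": [[0,0,0],[0,0,0]], "grip": [32,32]}}

```text
time: 39.45
tool_pos: [659.9, -154.4, 39.9]
tcp_rot: [72.3, 89.9, -17.7]
ft_force: [-0.2, -0.1, -2.1]
finger_gap: 40.6
```

```bash
python3 -c "
from h import *
plan([659,-153.5,33.2],want=WA)
for n in ('scene',):
  s=snapshot(n);cv2.imwrite('pics/%s21.png'%n,s['pixels'][70:240,(170 if n=='scene' else 150):,::-1][:,:200].repeat(3,0).repeat(3,1))"
```

```text
t 39.45 pos [ 659.9 -154.4   39.9] gap 40.6 F [-0.2 -0.1 -2.1]
x [ 0.001 -0.    -1.   ] y [ 1.    -0.     0.001] z [-0. -1.  0.] J [-17.5  27.9  81.2  -0.   70.8 -17.5]
rotvec tool [-0.    0.03 -0.08]
offset cm tool [ 0.67 -0.1  -0.09]
```

View pics/scene21.png

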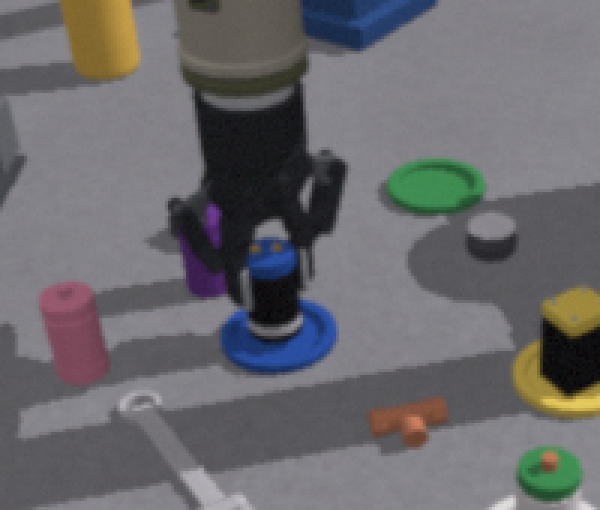

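The capacitor is inside the blue rim at (275,325), and purple at (203,250) is untouched. Finishing the descent.

Emit:
{"fn": "send_rows", "kwargs": {"offset": [[0.3,-0.1,-0.1],[0.25,0,0],[0.1,0,0],[0,0,0]], "dr": [[0,0,0],[0,0,0],[0,0,0],[0,0,0]], "grip": [32,32,32,32]}}

```text
time: 40.0
tool_pos: [658.3, -153.1, 33.2]
tcp_rot: [-178.6, 90.0, 91.4]
ft_force: [-3.3, 1.2, 5.4]
finger_gap: 41.2
```

Emit:
{"fn": "send_rows", "kwargs": {"offset": [[0,0,0],[0,0,0],[0,0,0],[0,0,0],[0,0,0]], "dr": [[0,0,0],[0,0,0],[0,0,0],[0,0,0],[0,0,0]], "grip": [60,80,100,100,100]}}

```text
time: 40.62
tool_pos: [658.2, -153.1, 32.4]
tcp_rot: [-112.6, 90.0, 157.4]
ft_force: [-0.7, -0.2, 0.1]
finger_gap: 85.1
```

Emit:
{"fn": "send_rows", "kwargs": {"offset": [[-1.5,0,0],[-2.5,0,0],[-3,0,0],[-3,0,0],[0,0,0]], "dr": [[0,0,0],[0,0,0],[0,0,0],[0,0,0],[0,0,0]], "grip": [100,100,100,100,100]}}

```text
time: 41.25
tool_pos: [660.8, -153.9, 137.7]
tcp_rot: [72.7, 89.6, -17.3]
ft_force: [0.2, 0.1, -0.8]
finger_gap: 85.5
```

```bash
python3 -c "
from h import *
plan([624,145,125],want=WA)
for n in ('scene',):
  s=snapshot(n);cv2.imwrite('pics/%s22.png'%n,s['pixels'][70:240,(170 if n=='scene' else 150):,::-1][:,:200].repeat(3,0).repeat(3,1))
print(blobs(s,'blue',69))"
```

```text
t 41.25 pos [ 660.8 -153.9  137.7] gap 85.5 F [ 0.2  0.1 -0.8]
x [ 0.007 -0.002 -1.   ] y [ 1.    -0.     0.007] z [-0.    -1.     0.002] J [-17.4  22.2  77.8   0.   79.5 -17.4]
rotvec tool [-0.    0.13 -0.42]
offset cm tool [  1.18  -3.69 -29.89]
[(array([269.5,   1.8]), 33, array([  -12.1, -1323.5]), array([   -7.6, -1325.2]), 38.5), (array([415.3,  21.5]), 1187, array([-351.5, -686.9]), array([-405., -664.]), 334.5), (array([288.2,  69.1]), 880, array([ 339.8, -559.6]), array([ 358.5, -575.3]), 130.9), (array([259.9, 158.7]), 185, array([ 659. , -150.9]), array([ 656.5, -150.6]), 28.2), (array([262.5, 181.6]), 494, array([695. , -71.1]), array([694.3, -73.2]), 42.9)]
```

View pics/scene22.png

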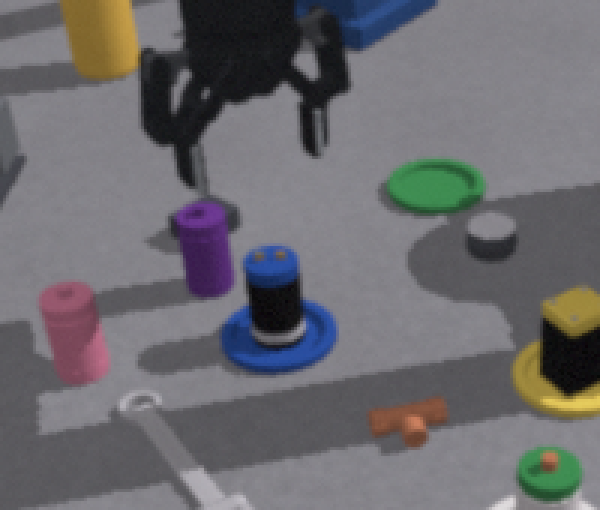

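The capacitor stands upright in blue at (275,300). Last move is the drier from white to green.

Emit:
{"fn": "send_rows", "kwargs": {"offset": [[0,-0.2,-1.5],[0,-0.3,-3.2],[0,-0.4,-3.2],[0,-0.4,-3.2],[0,-0.4,-3.2]], "dr": [[0,0,0],[0,0,0],[0,0,0],[0,0,0],[0,0,0]], "grip": [100,100,100,100,100]}}

```text
time: 41.92
tool_pos: [639.7, -8.0, 130.6]
tcp_rot: [-101.3, 89.8, 168.7]
ft_force: [0.9, 0.2, 0.7]
finger_gap: 85.4
```

Emit:
{"fn": "send_rows", "kwargs": {"offset": [[0,-0.4,-3.2],[0,-0.4,-3.2],[0,-0.4,-3.2],[0.5,-0.4,-3.2],[0.5,-0.2,-2.8]], "dr": [[0,0,0],[0,0,0],[0,0,0],[0,0,0],[0,0,0]], "grip": [100,100,100,100,100]}}

```text
time: 42.55
tool_pos: [621.4, 147.9, 120.6]
tcp_rot: [-88.5, 89.8, -178.4]
ft_force: [0.4, 0.2, -0.6]
finger_gap: 85.6
```

Emit:
{"fn": "send_rows", "kwargs": {"offset": [[0,0,0],[0,0,0],[0,0,0]], "dr": [[0,0,0],[0,0,0],[0,0,0]], "grip": [100,100,100]}}

```text
time: 42.92
tool_pos: [623.2, 145.1, 122.2]
tcp_rot: [-51.4, 90.0, -141.5]
ft_force: [0.1, -0.6, 0.6]
finger_gap: 85.5
```

```bash
python3 -c "
from h import *
plan([624,145,28],want=WA)
for n in ('scene',):
  s=snapshot(n);cv2.imwrite('pics/%s23.png'%n,s['pixels'][120:290,(300 if n=='scene' else 150):,::-1][:,:200].repeat(3,0).repeat(3,1))
print(blobs(s,'green',67))"
```

```text
t 42.92 pos [623.2 145.1 122.2] gap 85.5 F [ 0.1 -0.6  0.6]
x [-0. -0. -1.] y [ 1.    -0.001 -0.   ] z [-0.001 -1.     0.   ] J [ 8.5 17.7 85.1 -0.  77.2  8.6]
rotvec tool [-0.05  0.02  0.02]
offset cm tool [9.42 0.08 0.  ]
[(array([314.9, 131.7]), 432, array([ 488.4, -182. ]), array([ 487.3, -183.4]), 42.2), (array([352.6, 227.4]), 212, array([623.8, 145.9]), array([623.7, 145.7]), 21.4)]
```

View pics/scene23.png

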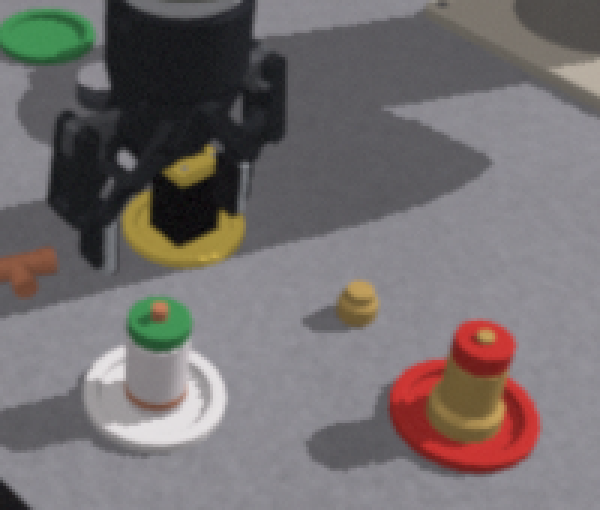

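The jaws are over the drier, green top at (158,322). I'm descending, closing and lifting.

Emit:
{"fn": "send_rows", "kwargs": {"offset": [[2,0.1,0],[2,0,0],[2,0,0],[2,0,0],[1.4,0,0]], "dr": [[0,0,0],[0,0,0],[0,0,0],[0,0,0],[0,0,0]], "grip": [100,100,100,100,100]}}

```text
time: 43.6
tool_pos: [623.3, 145.7, 26.2]
tcp_rot: [-81.3, 89.9, -171.3]
ft_force: [0.1, -0.1, 0.2]
finger_gap: 85.4
```

Emit:
{"fn": "send_rows", "kwargs": {"offset": [[0,0,0],[0,0,0],[0,0,0],[0,0,0],[0,0,0]], "dr": [[0,0,0],[0,0,0],[0,0,0],[0,0,0],[0,0,0]], "grip": [100,70,45,30,30]}}

```text
time: 44.22
tool_pos: [625.1, 146.0, 29.7]
tcp_rot: [99.7, 89.9, 9.7]
ft_force: [-1.8, 0.6, 6.1]
finger_gap: 38.9
```

Emit:
{"fn": "send_rows", "kwargs": {"offset": [[0,0,0],[0,0,0],[0,0,0],[0,0,0]], "dr": [[0,0,0],[0,0,0],[0,0,0],[0,0,0]], "grip": [30,30,30,30]}}

```text
time: 44.72
tool_pos: [625.1, 146.0, 29.7]
tcp_rot: [98.8, 89.9, 8.8]
ft_force: [-1.3, 0.4, 6.0]
finger_gap: 39.3
```

Emit:
{"fn": "send_rows", "kwargs": {"offset": [[-1,0,0],[-2,0,0],[-2,0,0],[-2,0,0],[-2,0,0]], "dr": [[0,0,0],[0,0,0],[0,0,0],[0,0,0],[0,0,0]], "grip": [30,30,30,30,30]}}

```text
time: 45.35
tool_pos: [624.5, 145.9, 120.4]
tcp_rot: [100.9, 89.9, 10.9]
ft_force: [0.3, 0.2, -3.3]
finger_gap: 39.0
```

```bash
python3 -c "
from h import *
plan([429,-274,125],want=WA)
for n in ('scene',):
  s=snapshot(n);cv2.imwrite('pics/%s24.png'%n,s['pixels'][120:290,(300 if n=='scene' else 150):,::-1][:,:200].repeat(3,0).repeat(3,1))"
```

```text
t 45.35 pos [624.5 145.9 120.4] gap 39.0 F [ 0.3  0.2 -3.3]
x [ 0.001  0.    -1.   ] y [ 1.    -0.     0.001] z [-0. -1. -0.] J [ 8.6 17.9 85.1  0.  77.   8.6]
rotvec tool [-0.   -0.01 -0.06]
offset cm tool [ -0.48 -19.55  42.  ]
```

View pics/scene24.png

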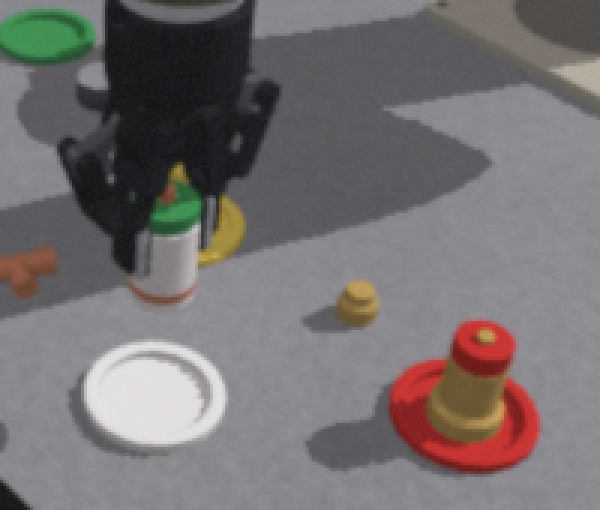

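The drier is lifted upright (green top at (168,205)) and the white holder is empty. To green.

Emit:
{"fn": "send_rows", "kwargs": {"offset": [[0,-0.8,1.6],[0,-1.6,3.4],[0,-1.6,3.4],[0,-1.6,3.4],[0,-1.6,3.4]], "dr": [[0,0,0],[0,0,0],[0,0,0],[0,0,0],[0,0,0]], "grip": [30,30,30,30,30]}}

```text
time: 46.02
tool_pos: [550.4, -7.8, 117.3]
tcp_rot: [-86.0, 89.9, -176.0]
ft_force: [-0.0, -1.3, -1.7]
finger_gap: 39.3
```

Emit:
{"fn": "send_rows", "kwargs": {"offset": [[0,-1.6,3.4],[0,-1.6,3.4],[0,-1.6,3.4],[0,-1.6,3.4],[0,-1.6,3.4]], "dr": [[0,0,0],[0,0,0],[0,0,0],[0,0,0],[0,0,0]], "grip": [30,30,30,30,30]}}

```text
time: 46.65
tool_pos: [470.3, -177.3, 117.5]
tcp_rot: [-106.3, 89.9, 163.7]
ft_force: [-0.0, 0.2, -2.7]
finger_gap: 38.8
```

Emit:
{"fn": "send_rows", "kwargs": {"offset": [[0,-1.6,3.4],[0,-1.6,3.4],[0,-1.1,3],[0,0,0],[0,0,0]], "dr": [[0,0,0],[0,0,0],[0,0,0],[0,0,0],[0,0,0]], "grip": [30,30,30,30,30]}}

```text
time: 47.28
tool_pos: [428.4, -273.7, 117.7]
tcp_rot: [-137.1, 89.9, 132.9]
ft_force: [0.3, -0.0, -2.6]
finger_gap: 38.8
```

```bash
python3 -c "
from h import *
plan([429,-274,30],want=WA)"
```

```text
t 47.27 pos [ 428.4 -273.7  117.7] gap 38.8 F [ 0.3 -0.  -2.6]
x [-0.001  0.001 -1.   ] y [ 1.    -0.001 -0.001] z [-0.001 -1.    -0.001] J [-38.4  -1.8 107.    0.   74.9 -38.3]
rotvec tool [-0.06 -0.06  0.06]
offset cm tool [8.77 0.07 0.04]
```

Emit:
{"fn": "send_rows", "kwargs": {"offset": [[2,0,0],[2,0,0],[2,0,0],[1.5,0,0],[0.7,0,0]], "dr": [[0,0,0],[0,0,0],[0,0,0],[0,0,0],[0,0,0]], "grip": [30,30,30,30,30]}}

```text
time: 47.9
tool_pos: [428.8, -273.2, 35.4]
tcp_rot: [-130.8, 89.9, 139.3]
ft_force: [-0.2, -0.1, -2.7]
finger_gap: 38.9
```

Emit:
{"fn": "send_rows", "kwargs": {"offset": [[0,0,0],[0,0,0]], "dr": [[0,0,0],[0,0,0]], "grip": [30,30]}}

```text
time: 48.15
tool_pos: [429.8, -274.5, 37.3]
tcp_rot: [51.3, 89.9, -38.7]
ft_force: [0.9, -0.8, -2.4]
finger_gap: 39.1
```

```bash
python3 -c "
from h import *
plan([429,-274,29.7],want=WA)
for n in ('scene',):
  s=snapshot(n);cv2.imwrite('pics/%s25.png'%n,s['pixels'][30:200,(220 if n=='scene' else 150):,::-1][:,:200].repeat(3,0).repeat(3,1))"
```

```text
t 48.15 pos [ 429.8 -274.5   37.3] gap 39.1 F [ 0.9 -0.8 -2.4]
x [ 0.001 -0.001 -1.   ] y [1.    0.    0.001] z [ 0.    -1.     0.001] J [-38.3   4.4 110.   -0.   65.6 -38.3]
rotvec tool [ 0.    0.05 -0.06]
offset cm tool [ 0.76 -0.08 -0.05]
```

View pics/scene25.png

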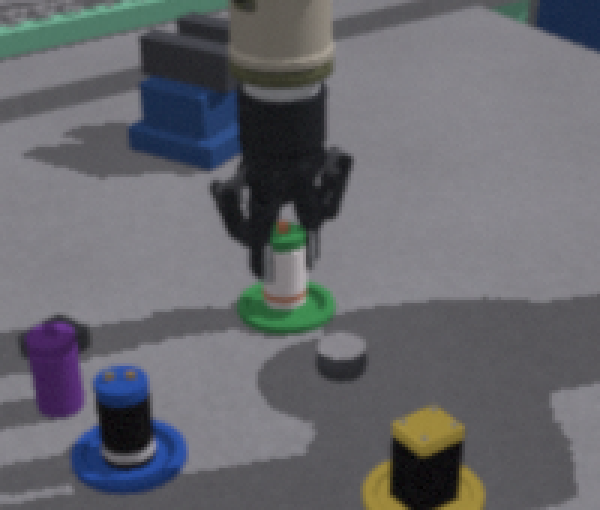

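The drier is over the green holder at (287,295). The last 7.5 mm go down slowly.

Emit:
{"fn": "send_rows", "kwargs": {"offset": [[0.3,0,0],[0.3,0,0],[0.15,0,0],[0,0,0]], "dr": [[0,0,0],[0,0,0],[0,0,0],[0,0,0]], "grip": [30,30,30,30]}}

```text
time: 48.7
tool_pos: [429.2, -274.3, 29.7]
tcp_rot: [-89.3, 90.0, -179.3]
ft_force: [-3.4, 1.9, 8.5]
finger_gap: 38.9
```

Emit:
{"fn": "send_rows", "kwargs": {"offset": [[0,0,0],[0,0,0],[0,0,0],[0,0,0],[0,0,0]], "dr": [[0,0,0],[0,0,0],[0,0,0],[0,0,0],[0,0,0]], "grip": [60,80,100,100,100]}}

```text
time: 49.32
tool_pos: [429.2, -274.1, 28.9]
tcp_rot: [-133.2, 90.0, 136.8]
ft_force: [-0.9, 1.1, -1.5]
finger_gap: 85.3
```

Emit:
{"fn": "send_rows", "kwargs": {"offset": [[-1.5,0,0],[-2.5,0,0],[-3,0,0],[-3,0,0],[-3,0,0]], "dr": [[0,0,0],[0,0,0],[0,0,0],[0,0,0],[0,0,0]], "grip": [100,100,100,100,100]}}

```text
time: 49.95
tool_pos: [429.4, -274.2, 161.2]
tcp_rot: [50.8, 89.9, -39.2]
ft_force: [0.4, -0.3, -0.1]
finger_gap: 85.8
```

Emit:
{"fn": "send_rows", "kwargs": {"offset": [[-1,0,-4],[0,0,-4],[0,0,-4],[0,0,-2],[0,0,0]], "dr": [[0,0,0],[0,0,0],[0,0,0],[0,0,0],[0,0,0]], "grip": [100,100,100,100,100]}}

```text
time: 50.58
tool_pos: [429.5, -133.1, 170.1]
tcp_rot: [70.8, 89.9, -19.1]
ft_force: [0.2, 0.1, 0.3]
finger_gap: 85.3
```

Emit:
{"fn": "send_rows", "kwargs": {"offset": [[0,0,0],[0,0,0],[0,0,0],[0,0,0]], "dr": [[0,0,0],[0,0,0],[0,0,0],[0,0,0]], "grip": [100,100,100,100]}}

```text
time: 51.08
tool_pos: [429.1, -134.5, 168.9]
tcp_rot: [-111.7, 90.0, 158.2]
ft_force: [-0.3, -0.0, -0.4]
finger_gap: 85.3
```

```bash
python3 -c "
from h import *
plan()
for n in ('scene','top'):
  s=snapshot(n);cv2.imwrite('pics/%s26.png'%n,s['pixels'][:,:,::-1])
  for c,z in dict(red=63,yellow=65,green=67,blue=69).items():
    for zz in (z,4.5):
      for b in blobs(s,c,zz):
        if 250<b[2][0]<900 and abs(b[2][1])<450 and b[4]<55: print(n,c,zz,*b)
"
```

```text
t 51.08 pos [ 429.1 -134.5  168.9] gap 85.3 F [-0.3 -0.  -0.4]
x [-0.  0. -1.] y [ 1.    -0.001 -0.   ] z [-0.001 -1.    -0.   ] J [-23.9 -14.4 112.8  -0.   81.6 -23.9]
scene red 63 [460.6 235.5] 274 [473.7 270.4] [474.1 268.7] 24.1
scene red 63 [454.1 258.5] 860 [526.  301.6] [524.3 299.9] 43.2
scene red 4.5 [460.6 235.5] 274 [417.3 237.2] [417.8 235.3] 26.8
scene red 4.5 [454.1 258.5] 860 [475.5 271.9] [473.5 270. ] 48.0
scene yellow 65 [345.5 192.6] 25 [571.   54.3] [572.   56.5] 14.3
scene yellow 65 [372.5 201.2] 32 [543.5 106.9] [545.5 106.5] 17.6
scene yellow 4.5 [345.5 192.6] 25 [523.8  -5.1] [524.9  -2.6] 15.9
scene yellow 4.5 [372.5 201.2] 32 [493.   53.5] [495.3  53.1] 19.6
scene green 67 [314.2 110.9] 68 [ 428.8 -274.6] [ 429.2 -275.6] 21.4
scene green 67 [314.8 132.1] 244 [ 489.6 -180.2] [ 488.3 -182.9] 41.5
scene green 4.5 [314.2 110.9] 68 [ 362.7 -375.6] [ 363.2 -376.7] 24.0
scene green 4.5 [314.8 132.1] 244 [ 430.8 -269.8] [ 429.3 -272.9] 46.5
scene blue 69 [260.  158.8] 171 [ 659.  -150.2] [ 657.6 -150.9] 27.5
scene blue 69 [262.4 181.7] 497 [695.3 -70.7] [694.8 -72.7] 43.4
scene blue 4.5 [260.  158.8] 171 [ 619.1 -239.4] [ 617.5 -240.2] 30.9
scene blue 4.5 [262.4 181.7] 497 [ 660. -150.] [ 659.4 -152.3] 48.7
top red 63 [223.  255.7] 709 [469.9 257.5] [470.6 257.8] 44.7
top red 4.5 [223.  255.7] 709 [473.6 267.9] [474.3 268.1] 46.6
top yellow 65 [311.1 246.7] 633 [495.3  18. ] [496.3  17.1] 43.9
top yellow 4.5 [311.1 246.7] 633 [500.2  18.1] [501.4  17.1] 45.9
top blue 69 [370.7 192.2] 703 [ 646.4 -146.5] [ 646.5 -146.5] 43.8
top blue 4.5 [370.7 192.2] 703 [ 658.9 -154.2] [ 659.  -154.1] 45.9
```

View pics/scene26.png

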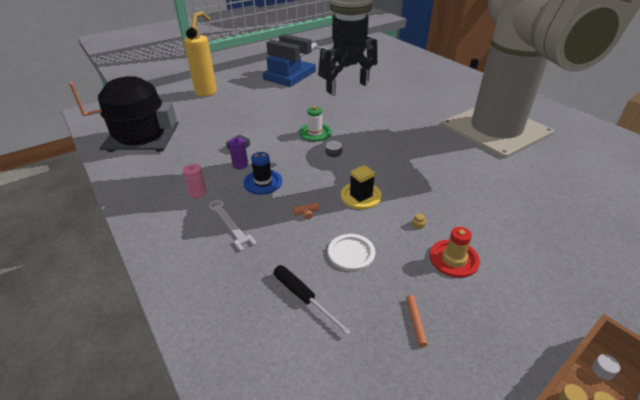

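View pics/top26.png

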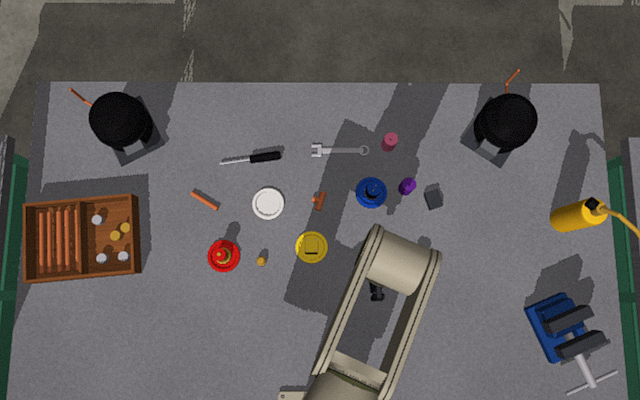

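The scene view shows all four parts upright in their own colours: drier (315,122), capacitor (262,168), relay (362,183), valve (460,247). White at (351,252) is empty and the other things have not moved. In the top view the arm hides green. I'm handing in.

```bash
python3 -c "
from h import *
print(workorder.hand_in())"
```

```text
the job is handed in; nothing more can be done
None
```

I swapped the four parts in six set-downs and handed the job in at about 51 s of the 136 s allowed. White served as the parking place for the relay and then the drier.

**Final position checks:**

| Part | Measured centre (mm) | Holder centre (mm) | Difference |
|---|---|---|---|
| Valve | (474,270) | red (474,269) | about 1 mm |
| Drier | (429,-275) | green (429,-274) | about 1 mm |
| Capacitor | (659,-150) | blue (659,-153) | about 3 mm |
| Relay | (500.5,18), released here | yellow (500.5,18) | about 0 mm |

- **Standing:** In the last scene picture all four parts stand upright and the white holder is empty. The pink and purple look-alikes and the other things on the bench are where they were. The gripper is clear of everything at a TCP height of 169 mm.
- **Relay:** In the last pictures the colour masks could not separate its yellow lid from the shaded yellow holder. Its position comes from the release pose and the look of the pictures, not from a measurement.
- **Drier:** The arm hid the green holder in the top view, so the drier was checked in the scene view only.
- **Capacitor:** At its starting place the two views disagreed by about 5 mm in y, and I gripped it in between.

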